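Sort a stack of stripped bicycle parts into their stock bins

ROBOT

A 6-joint arm with a two-finger parallel gripper is mounted at the origin on the work surface. World frame = base frame: x ahead of the robot, y to its left, z up, the work surface at z = 0. Lengths are in m, angles in rad, forces in N, time in s.
With the tool pointing down it reaches from about 0.35 to 0.975 m from the base axis. Payload 4.9 kg.
Tool frame: the origin (TCP) lies at the very end of the fingers, on their centre line; the grasp point (between the pads) lies ctrl.grip_point_offset behind it (ctrl.grip_point_offset is the distance from the TCP to the grasp point, in m); z points along the fingers, y is the line along which they close (so a half turn about z gives the same grasp; the last joint's range is limited). The gripper opens to 85 mm and grips with 20 to 120 N. Pads are 22 mm wide; open, the fingers measure 114 mm over their backs; the gripper's body (76 mm by 85 mm) begins 54 mm behind the grasp point. The pads swing forward as they close: fully open they stand 13 mm farther back than shut.
Start: joints at [1.092, 0.053, 1.613, -0, 1.476, -0.119], TCP at [0.22, 0.585, 0.231] pointing down, gripper open.
Joint ranges: [-3.01, 3.01], [-1.01, 2.22], [0.06, 2.58], [-1.02, 4.17], [0.09, 2.62], [-3.14, 3.14]. Speed limits (rad/s): [2.57, 2.57, 3.14, 3.14, 3.14, 3.14].

INTERFACE

Orientations are given as a rotation vector (axis times angle).
In Python, from station import ctrl gives the robot as it stands. The module is installed in compiled form; this text tells all that it offers.
- The arm moves only by the tool drive_tool, never from a script. Its argument "steps" is a list of rows, each an object with "translation": the shift along the tool's x, y, z normalised to -1 to 1, where 1 is 4 cm, a list of three; "angular": the turn, a rotation vector about the tool's x, y, z normalised to -1 to 1, where 1 is 8 degrees, a list of three; "gripper": the opening, from 0 (shut) to 1 (fully open). In form: [{"translation": [dx, dy, dz], "angular": [wx, wy, wz], "gripper": gripper}, ...]. A call has 1 to 8 rows; each row shifts and turns the commanded pose from where the row before left it, along the tool's axes as they then stand; what a row does not reach is not made up. A row lasts 1/8 s, in which the tool goes at most 62.5 mm and 10.7 degrees, less where a joint would pass 70% of its speed; a pose out of reach is approached as far as the arm can. A call with a number of a shift or a turn outside -1 to 1 is refused whole. A call with a gripper value outside its range is refused whole. The fingers move at their own pace and stop on an object; "force" is the grip in N (left out, the last holds). Time passes only in rows, so rows that do not move let the fingers close. It gives the time, the measured TCP pose, the force, the opening and the grip force at its end, in the units of the state.
- ctrl.get_obs(): the state, without advancing time (a new reading comes with each control period).
- ctrl.get_image(name): name is "side" or "top"; returns a dict with "color" (384x512x3 uint8, red, green, blue), "depth" (384x512 float32, m along the optical axis (not along the pixel's ray), 0 where there is no reading), "fx", "fy", "cx", "cy" (pixels), "R" (3x3) and "t" (3): a world point X has camera coordinates R X + t. Camera axes: x right, y down, z forward; pixel columns grow to the right and rows downward; lengths in m; the calibration is good to about 2 mm. A picture is of the moment at which its call begins.
- ctrl.finish_job(): hands the job in; it is judged then, once.
The state is a dict: "t": time; "q": joint angles; "dq": joint speeds; "effort": joint torques, N m; "tool_pos": TCP position; "tool_rot": TCP orientation; "contact_force": force on the tool from outside, world axes, zero at the start; "wrist_torque": the same for the moment, N m; "opening": finger opening in m; "grip_force": force on a finger pad.
Only numpy, scipy, OpenCV 4.12 (cv2) and the standard library are available. Lean on these libraries where they do the work, as an engineer would, in place of code of your own. Each camera call takes 0.05 s, during which the arm holds its last target. There are 200 camera calls.

TASK

These used parts came off a bike and were left in a stack on the bench. Take the stack apart from the top down and put each part away in the blue bin that already holds parts of its kind: set it down, do not drop it, flat on the empty floor at the front of the bin and the same way up as it lay in the stack. Leave the open grease tin and the oil bottle standing where they are.

Things in the scene. Friction and masses are not known exactly. Their poses are not given: they have to be found in the camera images.
- bearing: topmost in the stack: a shielded steel ball bearing, 28 mm outside diameter, 8 mm high, about 22 g, lying flat on the end of the cup's threaded neck; origin at the centre of its underside, z up.
- cup: second in the stack: a bottom-bracket cup standing flange down on the freewheel; dark notched flange 44 mm diameter, from 0 to 11 mm high, then a bare aluminium threaded neck of 34 mm diameter up to 23 mm; about 60 g; origin at the centre of its underside, z up.
- freewheel: third in the stack: a steel single-speed freewheel, 13 teeth, lying flat on the pedal; toothed rim 57 mm diameter from 2 to 6 mm high, round body 48 mm diameter from 0 to 15 mm, core of 40 mm diameter up to 16 mm; about 160 g; origin at the centre of its underside, z up.
- pedal: bottom of the stack, flat on the bench: a bicycle pedal with two black rubber treads; body 86 mm along x, 58 mm wide along y (flat sides), 24 mm high; its spindle, up to 17 mm thick, sticks out on the +x side to 67 mm from the origin at half height; about 180 g; origin at the centre of the body's underside, z up.
- bin_bearing: blue open-fronted bin, fixed, 230 long (x) x 145 wide (y); origin: centre of its underside, +x from open front to back. Floor 4 thick, walls 3.5. Front lip and sides to x=0 are 35 high; sides then rise at 45 deg to 95, as the back. Beyond x=+40 it holds fixed stock: eight such bearings (20 high); the floor before it (x -111 to 40, y +-69 mm) is empty. Any of 4 places in the row.
- bin_cup: blue open-fronted bin, fixed, 230 long (x) x 145 wide (y); origin: centre of its underside, +x from open front to back. Floor 4 thick, walls 3.5. Front lip and sides to x=0 are 35 high; sides then rise at 45 deg to 95, as the back. Beyond x=+40 it holds fixed stock: three such cups (27 high); the floor before it (x -111 to 40, y +-69 mm) is empty. Any of 4 places in the row.
- bin_freewheel: blue open-fronted bin, fixed, 230 long (x) x 145 wide (y); origin: centre of its underside, +x from open front to back. Floor 4 thick, walls 3.5. Front lip and sides to x=0 are 35 high; sides then rise at 45 deg to 95, as the back. Beyond x=+40 it holds fixed stock: three such freewheels (36 high); the floor before it (x -111 to 40, y +-69 mm) is empty. Any of 4 places in the row.
- bin_pedal: blue open-fronted bin, fixed, 230 long (x) x 145 wide (y); origin: centre of its underside, +x from open front to back. Floor 4 thick, walls 3.5. Front lip and sides to x=0 are 35 high; sides then rise at 45 deg to 95, as the back. Beyond x=+40 it holds fixed stock: two such pedals, one on the other (52 high); the floor before it (x -111 to 40, y +-69 mm) is empty. Any of 4 places in the row.
- tin: bystander: open grease tin, 67 mm diameter, 34 high, bare metal with a paper band; stands in the front row with the stack; origin at the centre of its underside.
- oil: bystander: white oil bottle with a red cap, 44 mm diameter, 115 high, standing in the front row with the stack; origin at the centre of its underside.
Things that resemble listed ones, but are neither listed nor needed, are in the scene too. What is shaped like the cup but pink or turquoise is not meant.

How it is judged:
On the way, in this order (a step that is already met when the one before it is completed fails the run):
1. the bearing lies released, flat, in the front of its bin (x of bearing in the frame of bin_bearing between -0.112 and 0.05 m and y of bearing in the frame of bin_bearing between -0.07 and 0.07 m and z of bearing in the frame of bin_bearing between -0.004 and 0.009 m and angle between bearing's own z axis and vertical below 0.15 rad and contact force between the fingers and bearing below 0.1 N and linear speed of bearing below 0.03 m/s), for 0.2 s.
2. the bottom-bracket cup lies released, flat, in the front of its bin (x of cup in the frame of bin_cup between -0.112 and 0.05 m and y of cup in the frame of bin_cup between -0.07 and 0.07 m and z of cup in the frame of bin_cup between -0.004 and 0.009 m and angle between cup's own z axis and vertical below 0.15 rad and contact force between the fingers and cup below 0.1 N and linear speed of cup below 0.03 m/s), for 0.2 s.
3. the freewheel lies released, flat, in the front of its bin (x of freewheel in the frame of bin_freewheel between -0.112 and 0.05 m and y of freewheel in the frame of bin_freewheel between -0.07 and 0.07 m and z of freewheel in the frame of bin_freewheel between -0.004 and 0.009 m and angle between freewheel's own z axis and vertical below 0.15 rad and contact force between the fingers and freewheel below 0.1 N and linear speed of freewheel below 0.03 m/s), for 0.2 s.
4. the pedal lies released, flat, in the front of its bin (x of pedal in the frame of bin_pedal between -0.112 and 0.05 m and y of pedal in the frame of bin_pedal between -0.07 and 0.07 m and z of pedal in the frame of bin_pedal between -0.004 and 0.009 m and angle between pedal's own z axis and vertical below 0.15 rad and contact force between the fingers and pedal below 0.1 N and linear speed of pedal below 0.03 m/s), for 0.2 s.
At the end, for the whole second after the job is handed in: Put away in the order bearing, cup, freewheel, pedal, each now lies released and still in the bin of its own kind, in front of the stock (bin x -112 to +50, y within 70 mm), underside within 5 mm of the bin floor, right way up, tilted under 0.15 rad (all of step 1 and all of step 2 and all of step 3 and all of step 4); the robot touches nothing.
It fails at once if a part of the stack is dropped (moves faster than 0.8 m/s out of the fingers: a fall of more than about 3 cm) ((linear speed of bearing above 0.8 m/s and contact force between the fingers and bearing below 0.2 N) or (linear speed of cup above 0.8 m/s and contact force between the fingers and cup below 0.2 N) or (linear speed of freewheel above 0.8 m/s and contact force between the fingers and freewheel below 0.2 N) or (linear speed of pedal above 0.8 m/s and contact force between the fingers and pedal below 0.2 N)).
It fails at once if the grease tin is shifted more than 30 mm or tipped (distance of tin from where it was at the start of the episode above 0.03 m or angle between tin's own z axis and vertical above 0.35 rad).
It fails at once if the oil bottle is shifted more than 30 mm or tipped (distance of oil from where it was at the start of the episode above 0.03 m or angle between oil's own z axis and vertical above 0.35 rad).
It also fails if it takes over 125 s, if anything falls off the work surface, if the arm or the gripper's body presses on something with over 40 N, if the wrist force passes 120 N, or if a joint passes its speed limit or range.

## Working session

There is one attempt and no reset: what is moved stays moved. The work goes in short steps, Python scripts to look and compute and a tool call to move; the robot and the scene stay as the last step left them, time stands still between calls to the robot, and variables do not carry over. Pictures are saved under pics/ and viewed, at most 14 in all, crops included, and the job is handed in when it is done.

Besides the shell and the picture viewer there is one more tool, called after "Call:" as name(argument=value, ...), one argument or row to a line, values as JSON. drive_tool: Moves the arm, as the interface text tells. Its arguments: {"type":"object","properties":{"steps":{"type":"array"},"force":{"type":"number"}},"required":["steps"]}

```bash
mkdir -p pics
cat > h.py <<'E'
import numpy as np, cv2
from station import ctrl
def grab(n):
    d=ctrl.get_image(n); return d
def cloud(d):
    z=d["depth"]; v,u=np.mgrid[0:z.shape[0],0:z.shape[1]]
    P=np.stack([(u-d["cx"])/d["fx"]*z,(v-d["cy"])/d["fy"]*z,z],-1)
    W=(P-d["t"])@d["R"]; W[z==0]=np.nan; return W
def save(d,n,crop=None,s=1):
    im=d["color"][...,::-1]
    if crop: im=im[crop[1]:crop[3],crop[0]:crop[2]]
    cv2.imwrite("pics/"+n,cv2.resize(im,None,fx=s,fy=s))
E
python3 - <<'E'
from h import *
for n in("top","side"):
    d=grab(n); save(d,n+"0.png",s=1.5); np.savez(n+"0.npz",**d)
    print(n,d["fx"],(-d["R"].T@d["t"]).round(3),d["R"].round(2).tolist())
o=ctrl.get_obs(); print(o, ctrl.grip_point_offset)
E
```

```text
top 446.88402261292435 [ 0.296 -0.015  1.221] [[0.01, -1.0, -0.02], [-0.99, -0.0, -0.17], [0.17, 0.02, -0.99]]
side 476.34804168927496 [-0.043 -0.799  0.679] [[0.84, -0.54, 0.01], [-0.29, -0.46, -0.84], [0.46, 0.7, -0.54]]
{'t': 0.1, 'q': array([ 1.09201484e+00,  5.32575336e-02,  1.61413939e+00,  2.25956286e-05,
        1.47603173e+00, -1.19000167e-01]), 'dq': array([ 2.05317417e-04, -1.92464633e-03, -3.03563178e-03,  1.39900454e-03,
        3.16325761e-04, -6.22267266e-05]), 'effort': array([-4.18558138e-04, -3.94906926e+01, -3.71360064e+01, -2.01089538e-04,
        3.96533564e-03,  3.55862060e-07]), 'tool_pos': array([0.21977568, 0.58448205, 0.23021696]), 'tool_rot': array([-5.62002578e-01, -3.09034276e+00,  2.74522746e-03]), 'contact_force': array([0.04916034, 0.1804816 , 0.09102322]), 'wrist_torque': array([-0.02395675, -0.05522811,  0.00144108]), 'grip_force': 0.0, 'opening': 0.08516315750484482} 0.0187
```

View pics/top0.png

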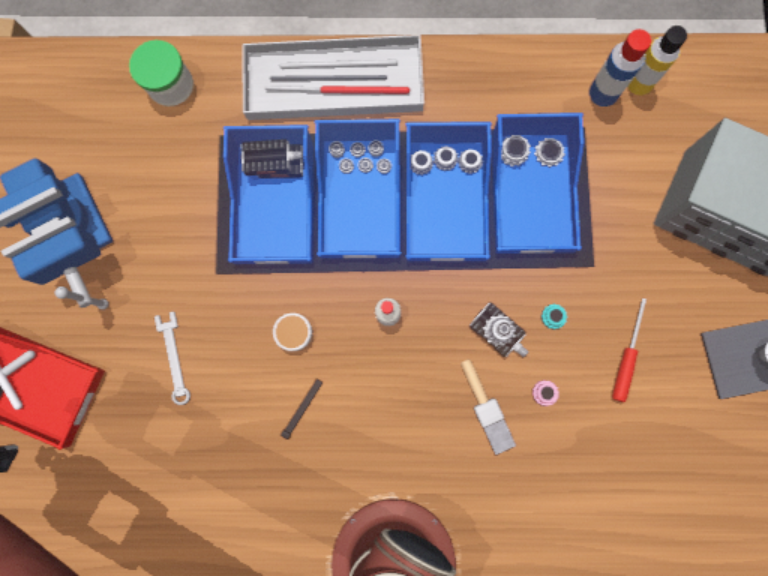

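View pics/side0.png

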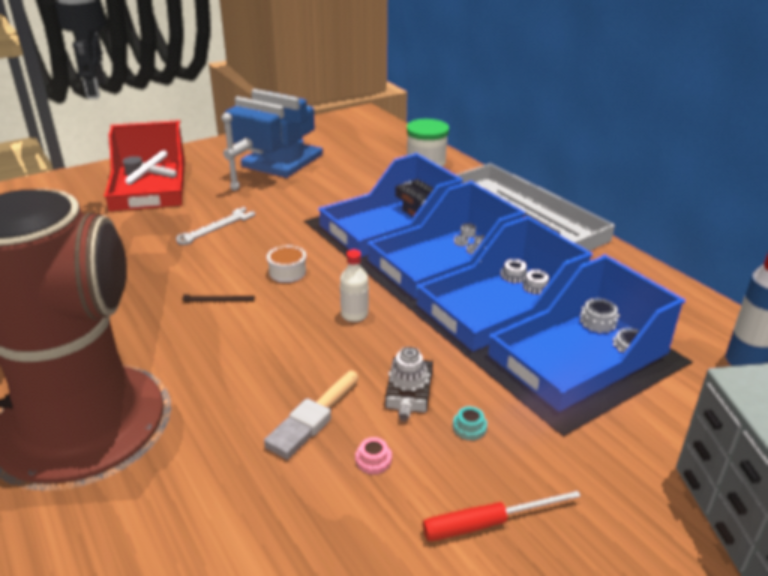

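The top view shows the bins, left to right, as pedal, bearing, cup and freewheel. The stack is at about (500,330) in the 1.5x picture, with its spindle to the lower right. The tin is at (293,333) and the oil bottle at (388,312).

Run:
```python
from h import *
d=dict(np.load("top0.npz")); W=cloud(d); e=dict(np.load("side0.npz")); V=cloud(e)
def reg(W,a,b,c,dd,z0,z1):
    return W[(W[...,0]>a)&(W[...,0]<b)&(W[...,1]>c)&(W[...,1]<dd)&(W[...,2]>z0)&(W[...,2]<z1)]
c=W[220,333]; print("stack px",c)
for nm,X in(("top",W),("side",V)):
    S=reg(X,c[0]-.07,c[0]+.07,c[1]-.07,c[1]+.07,.008,.12)
    print(nm,"n",len(S),"zmax",np.sort(S[:,2])[-5:].round(4))
    for a,b in((.066,.08),(.055,.066),(.046,.054),(.036,.044),(.028,.034),(.018,.028),(.008,.018)):
        T=S[(S[:,2]>a)&(S[:,2]<b)]
        if len(T)>3:
            (x,y),r=cv2.minEnclosingCircle(T[:,:2].astype(np.float32)); print(a,b,len(T),"circ",round(x,4),round(y,4),round(r,4),"mean",T.mean(0).round(4), cv2.minAreaRect(T[:,:2].astype(np.float32)))
# pedal direction
hsv=cv2.cvtColor(d["color"],cv2.COLOR_RGB2HSV)
b=cv2.inRange(hsv,(105,120,60),(122,255,255))
n,l,st,ce=cv2.connectedComponentsWithStats(b)
for i in range(1,n):
    if st[i,4]>800: 
        P=W[l==i]; P=P[P[:,2]<.1]; 
        f=P[(P[:,2]<.009)&(P[:,2]>-.005)]
        lip=P[(abs(P[:,2]-.035)<.004)]
        print("blue",st[i].tolist(),"floor",np.nanpercentile(f[:,:2],[1,99],axis=0).round(3).tolist(),np.median(f[:,2]).round(4),"all",np.nanpercentile(P,[.5,99.5],axis=0).round(3).tolist(), "floorrect",cv2.minAreaRect(f[:,:2].astype(np.float32)))
for nm,p in(("tin",(222,195)),("oil",(207,258))):
    q=W[p[0],p[1]]; T=reg(W,q[0]-.05,q[0]+.05,q[1]-.05,q[1]+.05,.02,.14); print(nm,q.round(3),T.min(0).round(3),T.max(0).round(3))
save(d,"stack.png",(290,180,390,260),7); save(e,"stackside.png",(230,210,340,290),7)
```

```text
stack px [ 0.39524319 -0.18078611  0.07123485]
top n 839 zmax [0.0744 0.0747 0.0749 0.0754 0.0754]
0.066 0.08 94 circ 0.398 -0.1875 0.0143 mean [ 0.3978 -0.1865  0.0706] ((0.3979381322860718, -0.186165913939476), (0.025798052549362183, 0.025798987597227097), 1.079372763633728)
0.055 0.066 52 circ 0.3979 -0.1859 0.0177 mean [ 0.397  -0.1812  0.0616] ((0.3983393907546997, -0.18539758026599884), (0.033137571066617966, 0.03453654423356056), 26.583147048950195)
0.046 0.054 75 circ 0.3985 -0.1854 0.0228 mean [ 0.3963 -0.1816  0.0499] ((0.3975691795349121, -0.18509869277477264), (0.041913896799087524, 0.04240318015217781), 11.479940414428711)
0.036 0.044 28 circ 0.3992 -0.1839 0.0232 mean [ 0.4011 -0.1703  0.0396] ((0.3989282250404358, -0.1754237562417984), (0.04500093311071396, 0.027677487581968307), 2.150485038757324)
0.028 0.034 53 circ 0.4002 -0.1763 0.0429 mean [ 0.4008 -0.1762  0.0303] ((0.40334945917129517, -0.17914599180221558), (0.07088200002908707, 0.056329987943172455), 47.23798751831055)
0.018 0.028 391 circ 0.3809 -0.1694 0.0673 mean [ 0.398  -0.179   0.0224] ((0.39245676994323
[... 1707 characters left out ...]
0.021, 0.099]] floorrect ((0.6565039753913879, -0.1892353743314743), (0.25064733624458313, 0.3422550559043884), 1.9399669170379639)
blue [149, 80, 120, 96, 8605] floor [[0.538, -0.008], [0.759, 0.297]] 0.0061 all [[0.523, -0.009, -0.0], [0.763, 0.3, 0.099]] floorrect ((0.6434508562088013, 0.14306196570396423), (0.23623350262641907, 0.3163016736507416), 2.8411219120025635)
blue [8, 116, 65, 71, 1430] floor [[0.606, 0.553], [0.606, 0.553]] 0.0082 all [[0.557, 0.533, 0.011], [0.689, 0.622, 0.055]] floorrect ((0.6058641076087952, 0.5528098940849304), (0.0, 0.0), 0.0)
tin [0.391 0.18  0.038] [0.362 0.151 0.027] [0.427 0.216 0.042]
oil [0.423 0.011 0.114] [ 0.408 -0.009  0.02 ] [0.449 0.033 0.121]
```

View pics/stack.png

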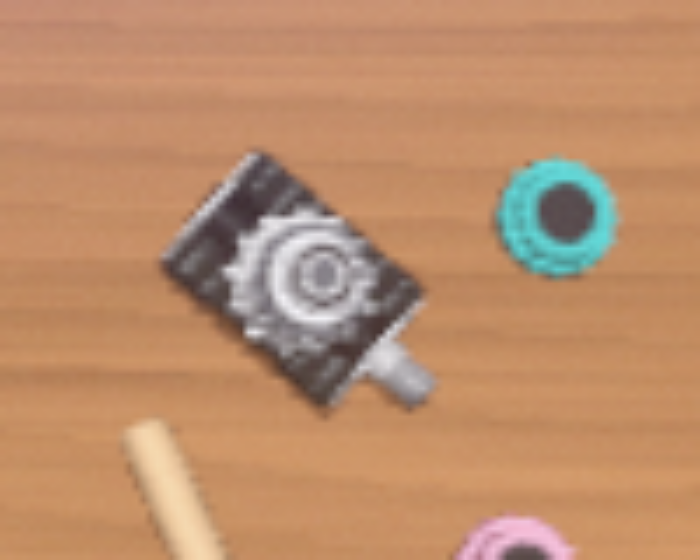

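View pics/stackside.png

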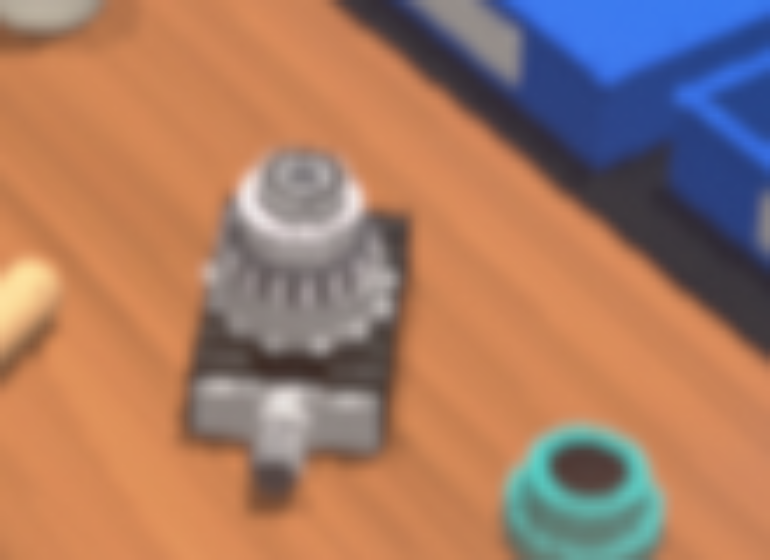

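The crop shows the pedal corners at about (258,150), (165,258), (328,412) and (425,292), with the bearing at (322,272). The side crop agrees: an upright stack, with the bearing at (302,175). Next I refine the positions by ray casting and measure the bins.

```bash
cat >> h.py <<'E'
def ray(d,u,v,z):
    C=-d["R"].T@d["t"]; r=d["R"].T@np.array([(u-d["cx"])/d["fx"],(v-d["cy"])/d["fy"],1]); return C+r*(z-C[2])/r[2]
def plan(x,y,z,ang=None):
    from scipy.spatial.transform import Rotation as Ro
    o=ctrl.get_obs(); R=Ro.from_rotvec(o["tool_rot"]).as_matrix(); p=o["tool_pos"]
    a=np.degrees(np.arctan2(R[1,1],R[0,1]))
    print("t%.1f"%o["t"],"pos",p.round(4),"yang %.1f"%a,"tilt",R[:,2].round(3),"q",o["q"].round(2),"open %.4f grip %.1f"%(o["opening"],o["grip_force"]),"F",o["contact_force"].round(1))
    print(" shift (units of 4cm, in current tool axes)",(R.T@(np.array([x,y,z])-p)/.04).round(3))
    if ang is not None:
        d=(ang-a+90)%180-90; print(" wz total (units)",round(-d/8,3),"then shift",end=" ")
        Q=R@Ro.from_rotvec([0,0,np.radians(-d)]).as_matrix(); print((Q.T@(np.array([x,y,z])-p)/.04).round(3))
E
python3 - <<'E'
from h import *
d=dict(np.load("top0.npz")); e=dict(np.load("side0.npz")); W=cloud(d)
f=lambda u,v:(u/7+290-.43,v/7+180-.43); g=lambda u,v:(u/7+230-.43,v/7+210-.43)
print("bearing top",ray(d,*f(322,272),.071).round(4),"side",ray(e,*g(302,175),.071).round(4))
K=np.array([ray(d,*f(*p),.024)[:2] for p in((258,150),(165,258),(328,412),(425,292))]); print(K.round(4).tolist(),"ctr",K.mean(0),"sides",np.linalg.norm(K-np.roll(K,-1,0),axis=1).round(4))
ax=(K[2]+K[3]-K[0]-K[1]); print("long axis deg",np.degrees(np.arctan2(ax[1],ax[0])), "sp",ray(d,*f(415,390),.018))
hsv=cv2.cvtColor(d["color"],cv2.COLOR_RGB2HSV); m=cv2.inRange(hsv,(105,120,60),(122,255,255))>0
# lateral floor extents at two x slices; front lip x
F=m&(abs(W[...,2]-.005)<.004)
for x0 in(.56,.62,.66):
    ys=np.sort(W[F&(abs(W[...,0]-x0)<.006)][:,1]); gaps=np.where(np.diff(ys)>.012)[0]; s=np.split(ys,gaps+1)
    print(x0,[(round(a[0],3),round(a[-1],3)) for a in s if len(a)>5])
for y0 in(.23,.06,-.1,-.27):
    L=W[m&(abs(W[...,1]-y0)<.03)&(W[...,2]>.028)&(W[...,2]<.042)]; G=W[F&(abs(W[...,1]-y0)<.03)]
    print(y0,"lip x",np.percentile(L[:,0],[2,50]).round(3),"floor x",np.percentile(G[:,0],[1,99]).round(3))
    for q in(-.04,.04):
        L2=L[(abs(L[:,1]-y0-q*.5)<.008)&(L[:,0]<.6)]; print("   lip at",q/2,np.median(L2[:,0]).round(4))
plan(.397,-.188,.2,-25)
E
```

```text
bearing top [ 0.3993 -0.1875  0.071 ] side [ 0.3979 -0.1884  0.071 ]
[[0.4504, -0.171], [0.4087, -0.1348], [0.3505, -0.1956], [0.3961, -0.2335]] ctr [ 0.40141782 -0.18373368] sides [0.0553 0.0841 0.0593 0.0827]
long axis deg -132.381319323886 sp [ 0.3592775  -0.22973384  0.018     ]
0.56 [(np.float64(-0.326), np.float64(-0.185)), (np.float64(-0.16), np.float64(-0.027)), (np.float64(-0.008), np.float64(0.134)), (np.float64(0.167), np.float64(0.296))]
0.62 [(np.float64(-0.326), np.float64(-0.027)), (np.float64(-0.011), np.float64(0.135)), (np.float64(0.152), np.float64(0.298))]
0.66 [(np.float64(-0.324), np.float64(0.137)), (np.float64(0.151), np.float64(0.299))]
0.23 lip x [0.523 0.525] floor x [0.535 0.686]
   lip at -0.02 0.5256
   lip at 0.02 0.5255
0.06 lip x [0.534 0.76 ] floor x [0.547 0.759]
   lip at -0.02 0.5347
   lip at 0.02 0.5346
-0.1 lip x [0.529 0.755] floor x [0.542 0.755]
   lip at -0.02 0.5297
   lip at 0.02 0.5308
-0.27 lip x [0.543 0.549] floor x [0.559 0.771]
   lip at -0.02 0.5462
   lip at 0.02 0.5459
t0.1 pos [0.2198 0.5845 0.2302] yang 69.4 tilt [-0.001 -0.002 -1.   ] q [ 1.09  0.05  1.61  0.    1.48 -0.12] open 0.0852 grip 0.0 F [0.  0.2 0.1]
 shift (units of 4cm, in current tool axes) [-10.946 -16.514   0.783]
 wz total (units) -10.702 then shift [ 15.629 -12.177   0.783]
```

Call:
drive_tool(
  steps=[
    {"translation": [-1,-0.8,0],"angular": [0,0,0],"gripper": 0.55},
    {"translation": [-1,-0.8,0],"angular": [0,0,0],"gripper": 0.55},
    {"translation": [-1,-0.8,0],"angular": [0,0,0],"gripper": 0.55},
    {"translation": [-1,-0.8,0],"angular": [0,0,0],"gripper": 0.55},
    {"translation": [-1,-0.8,0],"angular": [0,0,0],"gripper": 0.55},
    {"translation": [-1,-0.8,0],"angular": [0,0,0],"gripper": 0.55},
    {"translation": [-1,-0.8,0],"angular": [0,0,0],"gripper": 0.55},
    {"translation": [-1,-0.8,0],"angular": [0,0,0],"gripper": 0.55},
  ],
  force=40,
)

```text
t: 1.1
tool_pos: [0.4297, 0.2311, 0.2309]
tool_rot: [-0.562, -3.091, 0.0]
contact_force: [0.9, 0.1, -0.6]
opening: 0.0472
grip_force: 0.0
```

Call:
drive_tool(
  steps=[
    {"translation": [0,0,0],"angular": [0,0,1],"gripper": 0.55},
    {"translation": [0,0,0],"angular": [0,0,1],"gripper": 0.55},
    {"translation": [0,0,0],"angular": [0,0,1],"gripper": 0.55},
    {"translation": [0,0,0],"angular": [0,0,1],"gripper": 0.55},
    {"translation": [0,0,0],"angular": [0,0,1],"gripper": 0.55},
    {"translation": [0,0,0],"angular": [0,0,1],"gripper": 0.55},
    {"translation": [0,0,0],"angular": [0,0,1],"gripper": 0.55},
  ],
)

```text
t: 1.98
tool_pos: [0.4291, 0.2326, 0.2307]
tool_rot: [-1.953, -2.46, 0.001]
contact_force: [-0.5, -0.2, -0.2]
opening: 0.0468
grip_force: 0.0
```

Call:
drive_tool(
  steps=[
    {"translation": [0,0,0],"angular": [0,0,1],"gripper": 0.55},
    {"translation": [0,0,0],"angular": [0,0,1],"gripper": 0.55},
    {"translation": [0,0,0],"angular": [0,0,1],"gripper": 0.55},
    {"translation": [0,0,0],"angular": [0,0,1],"gripper": 0.55},
    {"translation": [0,0,0],"angular": [0,0,1],"gripper": 0.55},
    {"translation": [0,0,0],"angular": [0,0,1],"gripper": 0.55},
    {"translation": [0,0,0],"angular": [0,0,0.93],"gripper": 0.55},
    {"translation": [0,0,0],"angular": [0,0,0],"gripper": 0.55},
  ],
)

```text
t: 2.98
tool_pos: [0.4291, 0.2326, 0.2308]
tool_rot: [-2.87, -1.279, 0.001]
contact_force: [0.1, -1.0, 0.7]
opening: 0.047
grip_force: 0.0
```

```bash
python3 -c "
from h import *
plan(.3985,-.188,.14,-42)"
```

```text
t3.0 pos [0.4291 0.2326 0.2308] yang -42.0 tilt [-0.001 -0.    -1.   ] q [ 0.34 -0.28  1.92 -0.    1.5   1.08] open 0.0470 grip 0.0 F [ 0.1 -1.   0.7]
 shift (units of 4cm, in current tool axes) [-8.329  6.463  2.274]
 wz total (units) 0.004 then shift [-8.325  6.467  2.274]
```

Call:
drive_tool(
  steps=[
    {"translation": [-1,0.78,0],"angular": [0,0,0],"gripper": 0.55},
    {"translation": [-1,0.78,0.2],"angular": [0,0,0],"gripper": 0.55},
    {"translation": [-1,0.78,0.2],"angular": [0,0,0],"gripper": 0.55},
    {"translation": [-1,0.78,0.2],"angular": [0,0,0],"gripper": 0.55},
    {"translation": [-1,0.78,0.2],"angular": [0,0,0],"gripper": 0.55},
    {"translation": [-1,0.78,0.4],"angular": [0,0,0],"gripper": 0.55},
    {"translation": [-1,0.78,0.4],"angular": [0,0,0],"gripper": 0.55},
    {"translation": [-1,0.78,0.4],"angular": [0,0,0],"gripper": 0.55},
  ],
)

```text
t: 3.98
tool_pos: [0.4, -0.1737, 0.1509]
tool_rot: [2.869, 1.279, 0.001]
contact_force: [0.7, -0.5, -0.2]
opening: 0.0465
grip_force: 0.0
```

Call:
drive_tool(
  steps=[
    {"translation": [-0.3,0.2,0.2],"angular": [0,0,0],"gripper": 0.55},
    {"translation": [0,0,0],"angular": [0,0,0],"gripper": 0.55},
  ],
)

```text
t: 4.22
tool_pos: [0.3977, -0.1863, 0.1425]
tool_rot: [-2.869, -1.275, 0.001]
contact_force: [-0.4, 0.1, -0.0]
opening: 0.0467
grip_force: 0.0
```

```bash
python3 -c "
from h import *
plan(.3985,-.188,.0645,-42)
d=grab('side'); save(d,'s1.png',(190,110,350,290),3.3)"
```

```text
t4.2 pos [ 0.3977 -0.1863  0.1425] yang -42.1 tilt [-0.002  0.002 -1.   ] q [-0.61 -0.35  2.12  0.    1.37  0.13] open 0.0467 grip 0.0 F [-0.4  0.1 -0. ]
 shift (units of 4cm, in current tool axes) [-0.018  0.047  1.949]
 wz total (units) -0.011 then shift [-0.018  0.047  1.949]
```

View pics/s1.png

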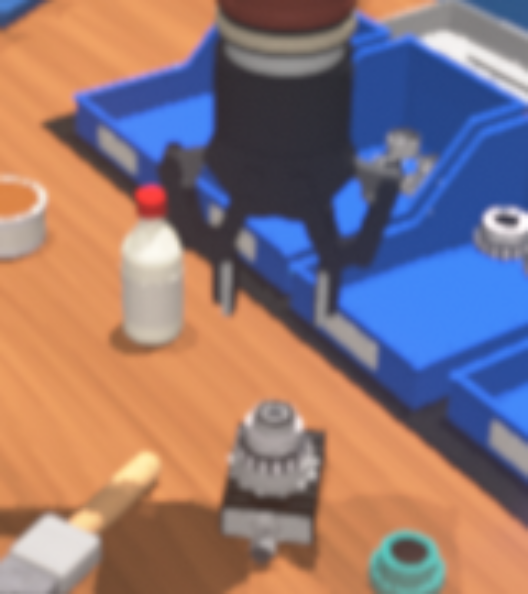

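Fingertips are at (228,312) and (325,318), centred over the bearing at (275,412). I check the tip height by projecting the TCP.

```bash
python3 -c "
from h import *
e=dict(np.load('side0.npz'))
for z in (.1395,.1425,.1455):
  c=e['R']@np.array([.3977,-.1863,z])+e['t']; u=e['fx']*c[0]/c[2]+e['cx']; v=e['fy']*c[1]/c[2]+e['cy']; print(z,(u-190)*3.3,(v-110)*3.3)"
```

```text
0.1395 273.66028093202857 318.34387103260116
0.1425 273.7949081565224 314.1914222163564
0.1455 273.93000965079443 310.0243449994632
```

Call:
drive_tool(
  steps=[
    {"translation": [-0.02,0.05,0.9],"angular": [0,0,0],"gripper": 0.55},
    {"translation": [0,0,0.6],"angular": [0,0,0],"gripper": 0.55},
    {"translation": [0,0,0.3],"angular": [0,0,0],"gripper": 0.55},
    {"translation": [0,0,0],"angular": [0,0,0],"gripper": 0.55},
  ],
)

```text
t: 4.78
tool_pos: [0.3993, -0.1873, 0.0711]
tool_rot: [-2.869, -1.279, 0.001]
contact_force: [-0.0, -0.5, 0.4]
opening: 0.047
grip_force: 0.0
```

```bash
python3 -c "
from h import *
plan(.3985,-.188,.0645,-42)
d=grab('side'); save(d,'s2.png',(220,170,320,290),5)"
```

```text
t4.8 pos [ 0.3993 -0.1873  0.0711] yang -42.0 tilt [-0.001  0.001 -1.   ] q [-0.61 -0.25  2.17  0.    1.22  0.12] open 0.0470 grip 0.0 F [-0.  -0.5  0.4]
 shift (units of 4cm, in current tool axes) [-0.026 -0.004  0.166]
 wz total (units) 0.006 then shift [-0.026 -0.004  0.166]
```

View pics/s2.png

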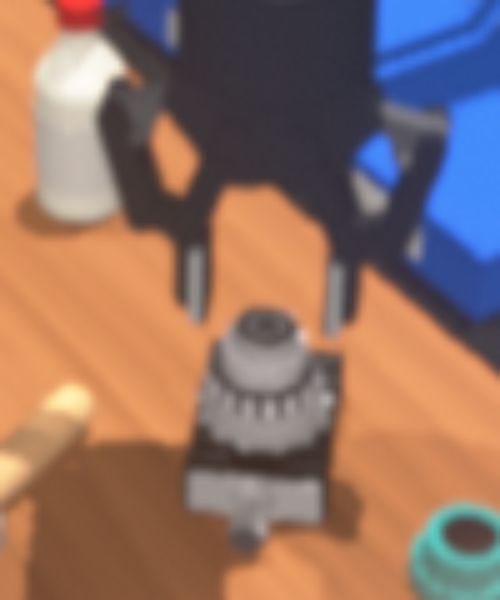

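The tips at (197,322) and (333,335) straddle the bearing at (265,325), centred and at its top height. I lower 6.5 mm and close gently.

Call:
drive_tool(
  steps=[
    {"translation": [-0.02,0,0.16],"angular": [0,0,0],"gripper": 0.55},
    {"translation": [0,0,0],"angular": [0,0,0],"gripper": 0.4},
    {"translation": [0,0,0],"angular": [0,0,0],"gripper": 0.25},
    {"translation": [0,0,0],"angular": [0,0,0],"gripper": 0.2},
    {"translation": [0,0,0],"angular": [0,0,0],"gripper": 0.2},
    {"translation": [0,0,0],"angular": [0,0,0],"gripper": 0.2},
  ],
  force=35,
)

```text
t: 5.58
tool_pos: [0.3991, -0.1892, 0.0654]
tool_rot: [2.87, 1.276, 0.001]
contact_force: [-0.4, 0.0, 4.0]
opening: 0.0254
grip_force: 34.6
```

```bash
python3 -c "
from h import *
plan(.3985,-.188,.0645,-42)
d=grab('side'); save(d,'s3.png',(240,200,300,270),8)"
```

```text
t5.6 pos [ 0.3991 -0.1892  0.0654] yang -42.1 tilt [ 0.001 -0.001 -1.   ] q [-0.61 -0.24  2.17 -0.    1.2   0.12] open 0.0254 grip 34.6 F [-0.4  0.   4. ]
 shift (units of 4cm, in current tool axes) [ 0.013 -0.031  0.023]
 wz total (units) -0.007 then shift [ 0.013 -0.031  0.023]
```

View pics/s3.png

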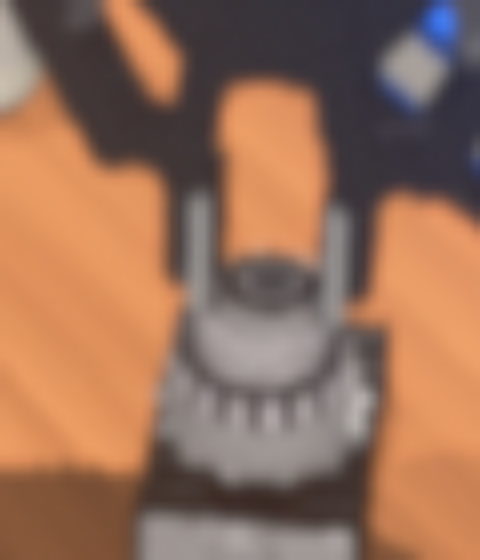

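The pads hold the bearing at (268,275), with the tips level with the neck end. I lift, carry and check.

Call:
drive_tool(
  steps=[
    {"translation": [0,0,-0.1],"angular": [0,0,0],"gripper": 0.2},
    {"translation": [0,0,-0.2],"angular": [0,0,0],"gripper": 0.2},
    {"translation": [0,0,-0.5],"angular": [0,0,0],"gripper": 0.2},
    {"translation": [0,0,-0.8],"angular": [0,0,0],"gripper": 0.2},
    {"translation": [0,0,-0.8],"angular": [0,0,0],"gripper": 0.2},
    {"translation": [0,0,-0.7],"angular": [0,0,0],"gripper": 0.2},
    {"translation": [0,0,-0.2],"angular": [0,0,0],"gripper": 0.2},
  ],
)

```text
t: 6.5
tool_pos: [0.3995, -0.1894, 0.1992]
tool_rot: [2.868, 1.275, 0.003]
contact_force: [-0.6, 0.0, -0.6]
opening: 0.0254
grip_force: 34.4
```

Call:
drive_tool(
  steps=[
    {"translation": [0.5,0,0],"angular": [0,0,0],"gripper": 0.2},
    {"translation": [1,-0.05,0],"angular": [0,0,0],"gripper": 0.2},
    {"translation": [1,-0.05,0],"angular": [0,0,0],"gripper": 0.2},
    {"translation": [1,-0.05,0],"angular": [0,0,0],"gripper": 0.2},
    {"translation": [1,-0.05,0],"angular": [0,0,0],"gripper": 0.2},
    {"translation": [1,-0.05,0],"angular": [0,0,0],"gripper": 0.2},
    {"translation": [1,-0.05,0],"angular": [0,0,0],"gripper": 0.2},
    {"translation": [1,-0.05,0],"angular": [0,0,0],"gripper": 0.2},
  ],
)

```text
t: 7.5
tool_pos: [0.5892, 0.0444, 0.1953]
tool_rot: [-2.87, -1.276, 0.004]
contact_force: [0.0, -0.7, -0.1]
opening: 0.0253
grip_force: 34.4
```

Call:
drive_tool(
  steps=[
    {"translation": [0.5,0,0],"angular": [0,0,0],"gripper": 0.2},
    {"translation": [0.1,0,0],"angular": [0,0,0],"gripper": 0.2},
    {"translation": [0,0,0],"angular": [0,0,0],"gripper": 0.2},
  ],
)

```text
t: 7.88
tool_pos: [0.6048, 0.0604, 0.1964]
tool_rot: [-2.871, -1.276, 0.002]
contact_force: [-0.3, -1.2, -0.3]
opening: 0.0253
grip_force: 34.4
```

```bash
python3 -c "
from h import *
plan(.606,.063,.009)
d=grab('side'); save(d,'s4.png',(180,70,400,230),3.4)"
```

```text
t7.9 pos [0.6048 0.0604 0.1964] yang -42.1 tilt [-0.001 -0.    -1.   ] q [-0.02  0.04  1.69 -0.    1.42  0.71] open 0.0253 grip 34.4 F [-0.3 -1.2 -0.3]
 shift (units of 4cm, in current tool axes) [ 0.073 -0.019  4.686]
```

View pics/s4.png

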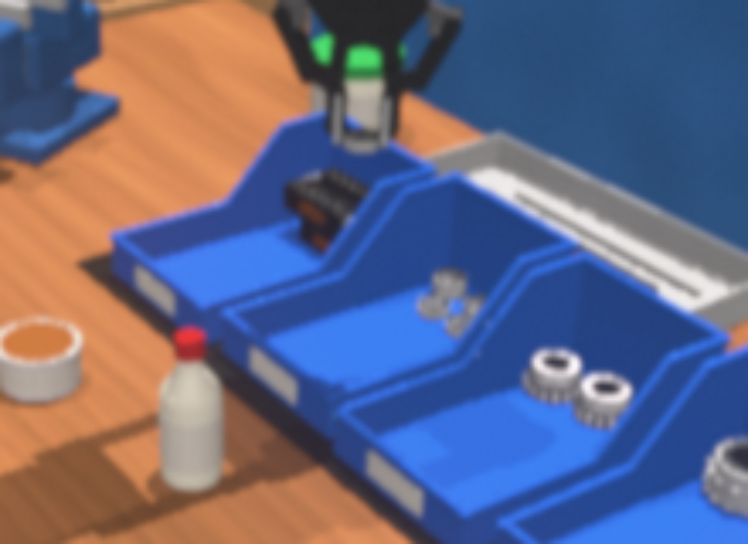

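The bearing is held flat between the tips at (360,140). I lower it into its bin.

Call:
drive_tool(
  steps=[
    {"translation": [0.07,0,0.5],"angular": [0,0,0],"gripper": 0.2},
    {"translation": [0,0,0.9],"angular": [0,0,0],"gripper": 0.2},
    {"translation": [0,0,0.9],"angular": [0,0,0],"gripper": 0.2},
    {"translation": [0,0,0.9],"angular": [0,0,0],"gripper": 0.2},
    {"translation": [0,0,0.7],"angular": [0,0,0],"gripper": 0.2},
    {"translation": [0,0,0.4],"angular": [0,0,0],"gripper": 0.2},
    {"translation": [0,0,0.15],"angular": [0,0,0],"gripper": 0.2},
    {"translation": [0,0,0],"angular": [0,0,0],"gripper": 0.2},
  ],
)

```text
t: 8.93
tool_pos: [0.6075, 0.063, 0.0192]
tool_rot: [2.871, 1.276, 0.001]
contact_force: [0.2, -0.1, -0.4]
opening: 0.0252
grip_force: 34.4
```

Call:
drive_tool(
  steps=[
    {"translation": [0,0,0.08],"angular": [0,0,0],"gripper": 0.2},
    {"translation": [0,0,0.04],"angular": [0,0,0],"gripper": 0.2},
    {"translation": [0,0,0],"angular": [0,0,0],"gripper": 0.2},
  ],
)

```text
t: 9.3
tool_pos: [0.6074, 0.0631, 0.0144]
tool_rot: [2.87, 1.276, 0.001]
contact_force: [-0.3, 1.1, -0.2]
opening: 0.0255
grip_force: 34.4
```

Call:
drive_tool(
  steps=[
    {"translation": [0,0,0.08],"angular": [0,0,0],"gripper": 0.2},
    {"translation": [0,0,0.04],"angular": [0,0,0],"gripper": 0.2},
    {"translation": [0,0,0],"angular": [0,0,0],"gripper": 0.2},
  ],
)

```text
t: 9.68
tool_pos: [0.6072, 0.0631, 0.0095]
tool_rot: [-2.87, -1.276, 0.001]
contact_force: [-1.0, 0.7, 2.1]
opening: 0.0252
grip_force: 34.7
```

Call:
drive_tool(
  steps=[
    {"translation": [0,0,0.03],"angular": [0,0,0],"gripper": 0.2},
    {"translation": [0,0,0],"angular": [0,0,0],"gripper": 0.2},
  ],
)

```text
t: 9.93
tool_pos: [0.6072, 0.0632, 0.0094]
tool_rot: [-2.87, -1.277, 0.001]
contact_force: [-4.1, -0.3, 8.7]
opening: 0.0252
grip_force: 35.4
```

It touches the floor at z≈0.0095, as expected. I release and go back up.

Call:
drive_tool(
  steps=[
    {"translation": [0,0,-0.02],"angular": [0,0,0],"gripper": 0.35},
    {"translation": [0,0,0],"angular": [0,0,0],"gripper": 0.45},
    {"translation": [0,0,0],"angular": [0,0,0],"gripper": 0.55},
    {"translation": [0,0,-0.3],"angular": [0,0,0],"gripper": 0.55},
    {"translation": [0,0,-0.9],"angular": [0,0,0],"gripper": 0.55},
    {"translation": [0,0,-1],"angular": [0,0,0],"gripper": 0.55},
    {"translation": [0,0,-1],"angular": [0,0,0],"gripper": 0.55},
    {"translation": [0,0,-1],"angular": [0,0,0],"gripper": 0.55},
  ],
)

```text
t: 10.92
tool_pos: [0.6073, 0.0631, 0.1792]
tool_rot: [2.87, 1.276, 0.002]
contact_force: [1.1, -0.3, -0.4]
opening: 0.047
grip_force: 0.0
```

Call:
drive_tool(
  steps=[
    {"translation": [-1,0.05,0],"angular": [0,0,0],"gripper": 0.55},
    {"translation": [-1,0.05,0],"angular": [0,0,0],"gripper": 0.55},
    {"translation": [-1,0.05,0],"angular": [0,0,0],"gripper": 0.55},
    {"translation": [-1,0.05,0],"angular": [0,0,0],"gripper": 0.55},
    {"translation": [-1,0.05,0],"angular": [0,0,0],"gripper": 0.55},
    {"translation": [-1,0.05,0],"angular": [0,0,0],"gripper": 0.55},
    {"translation": [-1,0.05,0],"angular": [0,0,0],"gripper": 0.55},
    {"translation": [-0.9,0.05,0],"angular": [0,0,0],"gripper": 0.55},
  ],
)

```text
t: 11.92
tool_pos: [0.4067, -0.1832, 0.1779]
tool_rot: [2.869, 1.276, 0.001]
contact_force: [-0.7, -1.0, 0.5]
opening: 0.0472
grip_force: 0.0
```

Call:
drive_tool(
  steps=[
    {"translation": [0,0,0],"angular": [0,0,0],"gripper": 0.55},
  ],
)

```text
t: 12.05
tool_pos: [0.4067, -0.1836, 0.1778]
tool_rot: [2.872, 1.271, 0.001]
contact_force: [0.2, -0.2, 0.2]
opening: 0.0474
grip_force: 0.0
```

Run:
```python
from h import *
plan(.3985,-.188,.0535,-42)
d=grab('side'); save(d,'s5.png',(190,80,390,280),3)
W=cloud(d); 
for a,b in((.055,.066),(.046,.054)):
    T=W[(abs(W[...,0]-.398)<.03)&(abs(W[...,1]+.19)<.03)&(W[...,2]>a)&(W[...,2]<b)]; print(len(T),cv2.minEnclosingCircle(T[:,:2].astype(np.float32)))
```

```text
t12.1 pos [ 0.4067 -0.1836  0.1778] yang -42.3 tilt [ 0.001 -0.001 -1.   ] q [-0.59 -0.36  2.07 -0.    1.43  0.15] open 0.0474 grip 0.0 F [ 0.2 -0.2  0.2]
 shift (units of 4cm, in current tool axes) [-0.22  -0.082  3.106]
 wz total (units) -0.033 then shift [-0.219 -0.083  3.106]
193 ((0.3958069980144501, -0.19017894566059113), 0.01847117580473423)
126 ((0.39598050713539124, -0.1908400058746338), 0.023711256682872772)
```

View pics/s5.png

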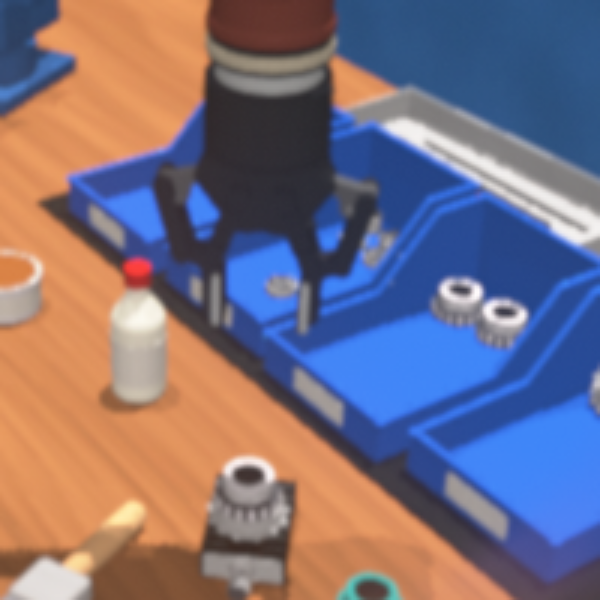

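The bearing lies flat in its bin at (282,285), and the cup at (248,480) is undisturbed. I grip the cup by its neck.

Call:
drive_tool(
  steps=[
    {"translation": [-0.22,-0.07,0.5],"angular": [0,0,0],"gripper": 0.6},
    {"translation": [0,0,0.9],"angular": [0,0,0],"gripper": 0.6},
    {"translation": [0,0,0.9],"angular": [0,0,0],"gripper": 0.6},
    {"translation": [0,0,0.5],"angular": [0,0,0],"gripper": 0.6},
    {"translation": [0,0,0.2],"angular": [0,0,0],"gripper": 0.6},
    {"translation": [0,0,0],"angular": [0,0,0],"gripper": 0.6},
  ],
)

```text
t: 12.85
tool_pos: [0.3991, -0.1862, 0.0561]
tool_rot: [-2.869, -1.277, 0.001]
contact_force: [-0.6, 0.4, 0.6]
opening: 0.0516
grip_force: 0.0
```

```bash
python3 -c "
from h import *
plan(.3983,-.1885,.0535,-42)"
```

```text
t12.8 pos [ 0.3991 -0.1862  0.0561] yang -42.0 tilt [-0.001  0.001 -1.   ] q [-0.61 -0.22  2.18  0.    1.19  0.13] open 0.0516 grip 0.0 F [-0.6  0.4  0.6]
 shift (units of 4cm, in current tool axes) [-0.056  0.024  0.065]
 wz total (units) -0.001 then shift [-0.056  0.023  0.065]
```

Close on the neck, then lift; the opening should read about 32–34 mm.

Call:
drive_tool(
  steps=[
    {"translation": [-0.05,0.02,0.06],"angular": [0,0,0],"gripper": 0.6},
    {"translation": [0,0,0],"angular": [0,0,0],"gripper": 0.45},
    {"translation": [0,0,0],"angular": [0,0,0],"gripper": 0.35},
    {"translation": [0,0,0],"angular": [0,0,0],"gripper": 0.27},
    {"translation": [0,0,0],"angular": [0,0,0],"gripper": 0.27},
    {"translation": [0,0,0],"angular": [0,0,0],"gripper": 0.27},
  ],
  force=45,
)

```text
t: 13.6
tool_pos: [0.3993, -0.1894, 0.0556]
tool_rot: [2.869, 1.276, 0.001]
contact_force: [-2.5, 0.4, 5.2]
opening: 0.0313
grip_force: 44.4
```

Call:
drive_tool(
  steps=[
    {"translation": [0,0,-0.1],"angular": [0,0,0],"gripper": 0.27},
    {"translation": [0,0,-0.2],"angular": [0,0,0],"gripper": 0.27},
    {"translation": [0,0,-0.2],"angular": [0,0,0],"gripper": 0.27},
    {"translation": [0,0,0],"angular": [0,0,0],"gripper": 0.27},
  ],
)

```text
t: 14.1
tool_pos: [0.3993, -0.1893, 0.0755]
tool_rot: [2.869, 1.276, 0.002]
contact_force: [-0.2, -0.1, -1.0]
opening: 0.0313
grip_force: 44.6
```

```bash
python3 -c "
from h import *
plan(.602,-.097,.2)
d=grab('side'); save(d,'s6.png',(220,170,320,290),4)"
```

```text
t14.1 pos [ 0.3993 -0.1893  0.0755] yang -42.1 tilt [ 0.002 -0.001 -1.   ] q [-0.61 -0.25  2.17 -0.    1.22  0.12] open 0.0313 grip 44.6 F [-0.2 -0.1 -1. ]
 shift (units of 4cm, in current tool axes) [ 5.109  2.223 -3.106]
```

View pics/s6.png

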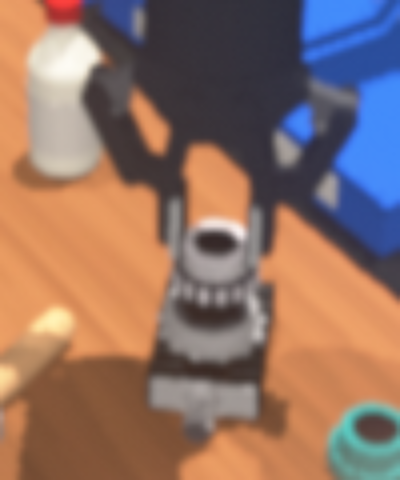

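The cup is lifted off straight, its rim at (215,235), and the freewheel stays on the pedal. I carry it to the cup bin.

Call:
drive_tool(
  steps=[
    {"translation": [0,0,-0.5],"angular": [0,0,0],"gripper": 0.27},
    {"translation": [0,0,-0.9],"angular": [0,0,0],"gripper": 0.27},
    {"translation": [0,0,-0.9],"angular": [0,0,0],"gripper": 0.27},
    {"translation": [0.5,0.22,-0.5],"angular": [0,0,0],"gripper": 0.27},
    {"translation": [0.9,0.4,0],"angular": [0,0,0],"gripper": 0.27},
    {"translation": [0.9,0.4,0],"angular": [0,0,0],"gripper": 0.27},
    {"translation": [0.9,0.4,0],"angular": [0,0,0],"gripper": 0.27},
    {"translation": [0.9,0.4,0],"angular": [0,0,0],"gripper": 0.27},
  ],
)

```text
t: 15.15
tool_pos: [0.5635, -0.1152, 0.1859]
tool_rot: [-2.87, -1.276, 0.001]
contact_force: [-0.3, -1.0, -0.4]
opening: 0.0313
grip_force: 44.7
```

Call:
drive_tool(
  steps=[
    {"translation": [0.7,0.3,0],"angular": [0,0,0],"gripper": 0.27},
    {"translation": [0.3,0.1,0],"angular": [0,0,0],"gripper": 0.27},
    {"translation": [0,0,0],"angular": [0,0,0],"gripper": 0.27},
  ],
)

```text
t: 15.52
tool_pos: [0.6011, -0.0967, 0.186]
tool_rot: [-2.87, -1.277, 0.002]
contact_force: [-1.0, -0.0, -0.8]
opening: 0.0314
grip_force: 44.8
```

```bash
python3 -c "
from h import *
plan(.602,-.097,.03)"
```

```text
t15.5 pos [ 0.6011 -0.0967  0.186 ] yang -42.0 tilt [-0.001  0.    -1.   ] q [-0.28  0.05  1.7  -0.    1.4   0.45] open 0.0314 grip 44.8 F [-1.  -0.  -0.8]
 shift (units of 4cm, in current tool axes) [0.012 0.026 3.899]
```

Call:
drive_tool(
  steps=[
    {"translation": [0,0,0.5],"angular": [0,0,0],"gripper": 0.27},
    {"translation": [0,0,0.9],"angular": [0,0,0],"gripper": 0.27},
    {"translation": [0,0,0.9],"angular": [0,0,0],"gripper": 0.27},
    {"translation": [0,0,0.8],"angular": [0,0,0],"gripper": 0.27},
    {"translation": [0,0,0.5],"angular": [0,0,0],"gripper": 0.27},
    {"translation": [0,0,0.3],"angular": [0,0,0],"gripper": 0.27},
    {"translation": [0,0,0],"angular": [0,0,0],"gripper": 0.27},
  ],
)

```text
t: 16.4
tool_pos: [0.6008, -0.097, 0.0299]
tool_rot: [-2.87, -1.276, 0.001]
contact_force: [-1.0, 1.2, -1.1]
opening: 0.0313
grip_force: 44.8
```

Call:
drive_tool(
  steps=[
    {"translation": [0,0,0.08],"angular": [0,0,0],"gripper": 0.27},
    {"translation": [0,0,0.05],"angular": [0,0,0],"gripper": 0.27},
    {"translation": [0,0,0],"angular": [0,0,0],"gripper": 0.27},
  ],
)

```text
t: 16.77
tool_pos: [0.6016, -0.097, 0.0258]
tool_rot: [2.87, 1.276, 0.001]
contact_force: [0.8, 0.1, -0.6]
opening: 0.0313
grip_force: 44.8
```

Call:
drive_tool(
  steps=[
    {"translation": [0,0,0.06],"angular": [0,0,0],"gripper": 0.27},
    {"translation": [0,0,0],"angular": [0,0,0],"gripper": 0.27},
  ],
)

```text
t: 17.02
tool_pos: [0.6012, -0.0969, 0.0228]
tool_rot: [-2.87, -1.276, 0.0]
contact_force: [0.1, -0.7, -1.0]
opening: 0.0311
grip_force: 44.8
```

Call:
drive_tool(
  steps=[
    {"translation": [0,0,0.04],"angular": [0,0,0],"gripper": 0.27},
    {"translation": [0,0,0],"angular": [0,0,0],"gripper": 0.27},
  ],
)

```text
t: 17.27
tool_pos: [0.6014, -0.0969, 0.0226]
tool_rot: [-2.87, -1.276, 0.001]
contact_force: [-4.5, 1.0, 7.9]
opening: 0.0311
grip_force: 45.6
```

Call:
drive_tool(
  steps=[
    {"translation": [0,0,0.02],"angular": [0,0,0],"gripper": 0.27},
    {"translation": [0,0,0],"angular": [0,0,0],"gripper": 0.27},
  ],
)

```text
t: 17.52
tool_pos: [0.6014, -0.0969, 0.0226]
tool_rot: [-2.87, -1.277, 0.002]
contact_force: [-6.3, 1.3, 10.9]
opening: 0.0314
grip_force: 46.0
```

Contact is confirmed, so I release the cup and return.

Call:
drive_tool(
  steps=[
    {"translation": [0,0,-0.05],"angular": [0,0,0],"gripper": 0.4},
    {"translation": [0,0,0],"angular": [0,0,0],"gripper": 0.5},
    {"translation": [0,0,0],"angular": [0,0,0],"gripper": 0.55},
    {"translation": [0,0,-0.3],"angular": [0,0,0],"gripper": 0.55},
    {"translation": [0,0,-0.9],"angular": [0,0,0],"gripper": 0.6},
    {"translation": [0,0,-1],"angular": [0,0,0],"gripper": 0.7},
    {"translation": [0,0,-1],"angular": [0,0,0],"gripper": 0.7},
    {"translation": [-0.3,-0.13,-0.8],"angular": [0,0,0],"gripper": 0.7},
  ],
)

```text
t: 18.52
tool_pos: [0.5902, -0.1024, 0.1856]
tool_rot: [2.868, 1.277, 0.004]
contact_force: [-0.3, -0.3, 0.6]
opening: 0.0599
grip_force: 0.0
```

Call:
drive_tool(
  steps=[
    {"translation": [-0.9,-0.4,0],"angular": [0,0,0],"gripper": 0.7},
    {"translation": [-0.9,-0.4,0],"angular": [0,0,0],"gripper": 0.7},
    {"translation": [-0.9,-0.4,0],"angular": [0,0,0],"gripper": 0.7},
    {"translation": [-0.9,-0.4,0],"angular": [0,0,0],"gripper": 0.7},
    {"translation": [-0.9,-0.35,0],"angular": [0,0,0],"gripper": 0.7},
    {"translation": [-0.3,-0.1,0],"angular": [0,0,0],"gripper": 0.7},
    {"translation": [0,0,0],"angular": [0,0,0],"gripper": 0.7},
  ],
)

```text
t: 19.4
tool_pos: [0.4, -0.1903, 0.1832]
tool_rot: [2.87, 1.274, 0.002]
contact_force: [0.0, 1.3, -0.3]
opening: 0.0598
grip_force: 0.0
```

Run:
```python
from h import *
plan(.3983,-.1885,.036,-42)
d=grab('side'); save(d,'s7.png',(190,80,390,280),3)
W=cloud(d); 
for a,b in((.033,.044),(.026,.031)):
    T=W[(abs(W[...,0]-.398)<.032)&(abs(W[...,1]+.19)<.032)&(W[...,2]>a)&(W[...,2]<b)]; print(len(T),cv2.minEnclosingCircle(T[:,:2].astype(np.float32)),T[:,2].max())
```

```text
t19.4 pos [ 0.4    -0.1903  0.1832] yang -42.1 tilt [ 0.002 -0.001 -1.   ] q [-0.61 -0.38  2.07  0.    1.44  0.12] open 0.0598 grip 0.0 F [ 0.   1.3 -0.3]
 shift (units of 4cm, in current tool axes) [ 2.000e-03 -6.800e-02  3.679e+00]
 wz total (units) -0.016 then shift [ 2.000e-03 -6.800e-02  3.679e+00]
323 ((0.3976324498653412, -0.18960732221603394), 0.025782644748687744) 0.04318413001879487
83 ((0.3969496786594391, -0.18973901867866516), 0.029583007097244263) 0.030988388827992458
```

View pics/s7.png

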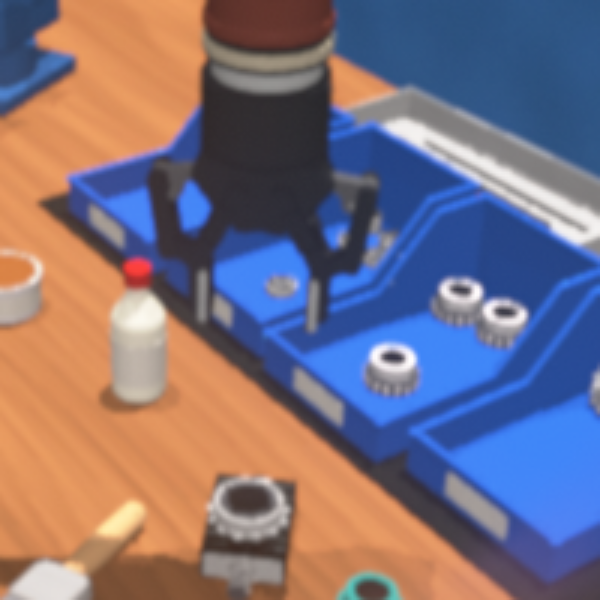

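The cup stands flat in its bin at (392,370), and the freewheel lies on the pedal at (248,505). I grip its round body above the teeth.

Call:
drive_tool(
  steps=[
    {"translation": [0,-0.04,0.6],"angular": [0,0,0],"gripper": 0.7},
    {"translation": [0,0,0.9],"angular": [0,0,0],"gripper": 0.7},
    {"translation": [0,0,0.9],"angular": [0,0,0],"gripper": 0.7},
    {"translation": [0,0,0.7],"angular": [0,0,0],"gripper": 0.7},
    {"translation": [0,0,0.4],"angular": [0,0,0],"gripper": 0.7},
    {"translation": [0,0,0.1],"angular": [0,0,0],"gripper": 0.7},
    {"translation": [0,0,0],"angular": [0,0,0],"gripper": 0.7},
  ],
)

```text
t: 20.32
tool_pos: [0.3995, -0.1892, 0.0392]
tool_rot: [2.869, 1.277, 0.001]
contact_force: [0.4, -0.2, 0.2]
opening: 0.0599
grip_force: 0.0
```

```bash
python3 -c "
from h import *
plan(.3986,-.189,.035,-42)"
```

```text
t20.3 pos [ 0.3995 -0.1892  0.0392] yang -42.0 tilt [ 0.001 -0.001 -1.   ] q [-0.61 -0.19  2.19  0.    1.15  0.12] open 0.0599 grip 0.0 F [ 0.4 -0.2  0.2]
 shift (units of 4cm, in current tool axes) [-0.012 -0.02   0.106]
 wz total (units) -0.004 then shift [-0.012 -0.02   0.106]
```

Call:
drive_tool(
  steps=[
    {"translation": [-0.02,-0.01,0.1],"angular": [0,0,0],"gripper": 0.7},
    {"translation": [0,0,0],"angular": [0,0,0],"gripper": 0.6},
    {"translation": [0,0,0],"angular": [0,0,0],"gripper": 0.5},
    {"translation": [0,0,0],"angular": [0,0,0],"gripper": 0.42},
    {"translation": [0,0,0],"angular": [0,0,0],"gripper": 0.42},
    {"translation": [0,0,0],"angular": [0,0,0],"gripper": 0.42},
  ],
  force=60,
)

```text
t: 21.08
tool_pos: [0.402, -0.1922, 0.0391]
tool_rot: [2.862, 1.272, 0.009]
contact_force: [2.9, -2.3, 12.7]
opening: 0.0359
grip_force: 5.9
```

Call:
drive_tool(
  steps=[
    {"translation": [0,0,-0.1],"angular": [0,0,0],"gripper": 0.42},
    {"translation": [0,0,-0.2],"angular": [0,0,0],"gripper": 0.42},
    {"translation": [0,0,-0.2],"angular": [0,0,0],"gripper": 0.42},
    {"translation": [0,0,0],"angular": [0,0,0],"gripper": 0.42},
  ],
)

```text
t: 21.58
tool_pos: [0.3982, -0.1895, 0.0552]
tool_rot: [2.87, 1.276, 0.001]
contact_force: [-0.1, 0.1, -0.6]
opening: 0.0361
grip_force: 0.0
```

```bash
python3 -c "
from h import *
plan(.618,-.257,.2)
d=grab('side'); save(d,'s8.png',(220,170,320,290),4)"
```

```text
t21.6 pos [ 0.3982 -0.1895  0.0552] yang -42.1 tilt [ 0.001 -0.001 -1.   ] q [-0.61 -0.22  2.18 -0.    1.18  0.12] open 0.0361 grip 0.0 F [-0.1  0.1 -0.6]
 shift (units of 4cm, in current tool axes) [ 2.427  5.216 -3.612]
```

View pics/s8.png

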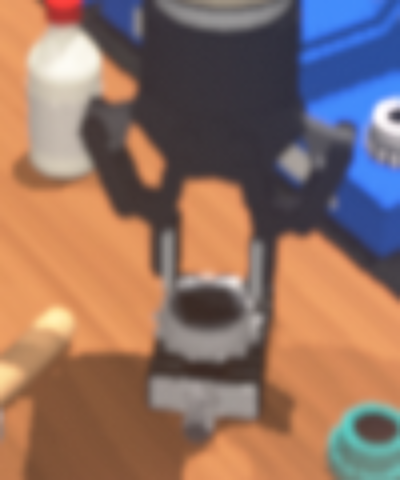

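The fingers slipped over the freewheel: opening 36 mm, no grip. It still sits flat on the pedal at (208,315). I open, re-measure and go about 5 mm lower.

Call:
drive_tool(
  steps=[
    {"translation": [0,0,-0.6],"angular": [0,0,0],"gripper": 0.5},
    {"translation": [0,0,-0.8],"angular": [0,0,0],"gripper": 0.7},
    {"translation": [0,0,-0.8],"angular": [0,0,0],"gripper": 0.7},
    {"translation": [0,0,-0.4],"angular": [0,0,0],"gripper": 0.7},
    {"translation": [0,0,0],"angular": [0,0,0],"gripper": 0.7},
  ],
)

```text
t: 22.25
tool_pos: [0.3984, -0.1895, 0.1592]
tool_rot: [2.869, 1.276, 0.002]
contact_force: [-0.5, 0.3, -0.2]
opening: 0.0594
grip_force: 0.0
```

Run:
```python
from h import *
plan(.3985,-.189,.031,-42)
d=grab('side'); np.savez("s9.npz",**d)
W=cloud(d); 
for a,b in((.033,.044),(.026,.031)):
    T=W[(abs(W[...,0]-.398)<.034)&(abs(W[...,1]+.19)<.034)&(W[...,2]>a)&(W[...,2]<b)]; print(len(T),cv2.minEnclosingCircle(T[:,:2].astype(np.float32)),T[:,2].max())
T=W[(abs(W[...,0]-.398)<.032)&(abs(W[...,1]+.19)<.032)&(W[...,2]>.036)&(W[...,2]<.046)]
A=np.c_[T[:,:2]-[.398,-.19],np.ones(len(T))]; print("plane",np.linalg.lstsq(A,T[:,2],rcond=None)[0])
```

```text
t22.2 pos [ 0.3984 -0.1895  0.1592] yang -42.1 tilt [ 0.002 -0.001 -1.   ] q [-0.61 -0.36  2.1   0.    1.4   0.12] open 0.0594 grip 0.0 F [-0.5  0.3 -0.2]
 shift (units of 4cm, in current tool axes) [ 0.012 -0.013  3.205]
 wz total (units) -0.007 then shift [ 0.012 -0.012  3.205]
320 ((0.3969016373157501, -0.18908850848674774), 0.02507905289530754) 0.04396204581526084
85 ((0.39897048473358154, -0.18781955540180206), 0.03393762931227684) 0.030983253805503527
plane [0.01322693 0.03203816 0.04004433]
```

The freewheel is flat and unmoved. The tips stand about 3 mm behind the TCP at this opening, so I aim for TCP z ≈ 0.0285.

Call:
drive_tool(
  steps=[
    {"translation": [0,0,0.6],"angular": [0,0,0],"gripper": 0.7},
    {"translation": [0,0,0.9],"angular": [0,0,0],"gripper": 0.7},
    {"translation": [0,0,0.8],"angular": [0,0,0],"gripper": 0.7},
    {"translation": [0,0,0.5],"angular": [0,0,0],"gripper": 0.7},
    {"translation": [0,0,0.3],"angular": [0,0,0],"gripper": 0.7},
    {"translation": [0,0,0.1],"angular": [0,0,0],"gripper": 0.7},
    {"translation": [0,0,0],"angular": [0,0,0],"gripper": 0.7},
  ],
)

```text
t: 23.18
tool_pos: [0.398, -0.1893, 0.0306]
tool_rot: [2.871, 1.276, 0.0]
contact_force: [0.1, -0.0, 0.2]
opening: 0.0596
grip_force: 0.0
```

Call:
drive_tool(
  steps=[
    {"translation": [0,0,0.03],"angular": [0,0,0],"gripper": 0.62},
    {"translation": [0,0,0],"angular": [0,0,0],"gripper": 0.62},
  ],
)

```text
t: 23.42
tool_pos: [0.3982, -0.1894, 0.0299]
tool_rot: [2.87, 1.276, 0.001]
contact_force: [-0.4, 0.6, 0.9]
opening: 0.053
grip_force: 0.4
```

Call:
drive_tool(
  steps=[
    {"translation": [0,0,0],"angular": [0,0,0],"gripper": 0.56},
    {"translation": [0,0,0],"angular": [0,0,0],"gripper": 0.5},
    {"translation": [0,0,0],"angular": [0,0,0],"gripper": 0.48},
    {"translation": [0,0,0],"angular": [0,0,0],"gripper": 0.48},
  ],
  force=50,
)

```text
t: 23.92
tool_pos: [0.398, -0.1892, 0.0302]
tool_rot: [-2.87, -1.276, 0.0]
contact_force: [-4.0, 1.9, 6.8]
opening: 0.0451
grip_force: 50.0
```

The opening of 45 mm matches the 48 mm body, allowing for the earlier ~2.7 mm offset. I lift and carry to the freewheel bin.

Call:
drive_tool(
  steps=[
    {"translation": [0,0,-0.1],"angular": [0,0,0],"gripper": 0.45},
    {"translation": [0,0,-0.2],"angular": [0,0,0],"gripper": 0.45},
    {"translation": [0,0,-0.3],"angular": [0,0,0],"gripper": 0.45},
    {"translation": [0,0,0],"angular": [0,0,0],"gripper": 0.45},
  ],
  force=70,
)

```text
t: 24.42
tool_pos: [0.3989, -0.19, 0.0549]
tool_rot: [2.868, 1.275, 0.003]
contact_force: [-0.5, -0.5, -2.1]
opening: 0.0449
grip_force: 71.5
```

Run:
```python
from h import *
plan(.618,-.257,.2)
d=grab('side'); save(d,'s9.png',(220,170,320,290),4)
```

```text
t24.4 pos [ 0.3989 -0.19    0.0549] yang -42.1 tilt [ 0.003 -0.002 -1.   ] q [-0.61 -0.22  2.18 -0.    1.18  0.12] open 0.0449 grip 71.5 F [-0.5 -0.5 -2.1]
 shift (units of 4cm, in current tool axes) [ 2.426  5.202 -3.61 ]
```

View pics/s9.png

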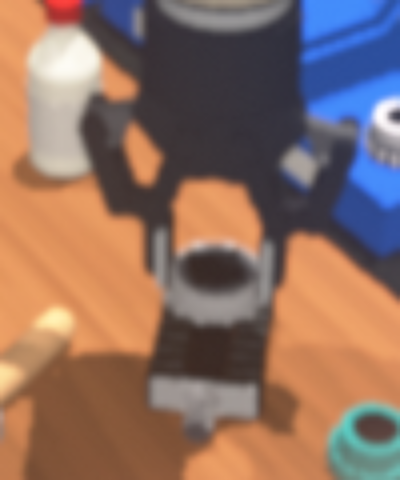

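The freewheel is gripped level at (215,285), and the bare pedal stays put. I carry it on.

Call:
drive_tool(
  steps=[
    {"translation": [0,0,-0.5],"angular": [0,0,0],"gripper": 0.45},
    {"translation": [0,0,-0.9],"angular": [0,0,0],"gripper": 0.45},
    {"translation": [0,0,-0.9],"angular": [0,0,0],"gripper": 0.45},
    {"translation": [0.23,0.5,-0.8],"angular": [0,0,0],"gripper": 0.45},
    {"translation": [0.4,0.86,-0.2],"angular": [0,0,0],"gripper": 0.45},
    {"translation": [0.4,0.86,0],"angular": [0,0,0],"gripper": 0.45},
    {"translation": [0.4,0.86,0],"angular": [0,0,0],"gripper": 0.45},
    {"translation": [0.4,0.86,0],"angular": [0,0,0],"gripper": 0.45},
  ],
)

```text
t: 25.48
tool_pos: [0.5649, -0.2407, 0.1845]
tool_rot: [-2.87, -1.276, 0.001]
contact_force: [-0.3, 0.5, -2.4]
opening: 0.0447
grip_force: 72.0
```

Call:
drive_tool(
  steps=[
    {"translation": [0.4,0.8,0],"angular": [0,0,0],"gripper": 0.45},
    {"translation": [0.2,0.45,0],"angular": [0,0,0],"gripper": 0.45},
    {"translation": [0,0,0],"angular": [0,0,0],"gripper": 0.45},
  ],
)

```text
t: 25.85
tool_pos: [0.6175, -0.2562, 0.1841]
tool_rot: [-2.869, -1.276, 0.002]
contact_force: [-0.5, 0.3, -1.9]
opening: 0.0442
grip_force: 72.0
```

```bash
python3 -c "
from h import *
plan(.618,-.257,.02)"
```

```text
t25.9 pos [ 0.6175 -0.2562  0.1841] yang -42.0 tilt [-0.001  0.001 -1.   ] q [-0.5   0.19  1.55 -0.    1.41  0.23] open 0.0442 grip 72.0 F [-0.5  0.3 -1.9]
 shift (units of 4cm, in current tool axes) [-0.006  0.029  4.103]
```

Call:
drive_tool(
  steps=[
    {"translation": [0,0,0.5],"angular": [0,0,0],"gripper": 0.45},
    {"translation": [0,0,0.9],"angular": [0,0,0],"gripper": 0.45},
    {"translation": [0,0,0.9],"angular": [0,0,0],"gripper": 0.45},
    {"translation": [0,0,0.9],"angular": [0,0,0],"gripper": 0.45},
    {"translation": [0,0,0.6],"angular": [0,0,0],"gripper": 0.45},
    {"translation": [0,0,0.25],"angular": [0,0,0],"gripper": 0.45},
    {"translation": [0,0,0],"angular": [0,0,0],"gripper": 0.45},
  ],
  force=60,
)

```text
t: 26.72
tool_pos: [0.616, -0.2556, 0.0222]
tool_rot: [-2.869, -1.276, 0.002]
contact_force: [0.3, -0.9, -1.7]
opening: 0.0444
grip_force: 72.0
```

Call:
drive_tool(
  steps=[
    {"translation": [0,0,0.06],"angular": [0,0,0],"gripper": 0.45},
    {"translation": [0,0,0],"angular": [0,0,0],"gripper": 0.45},
  ],
)

```text
t: 26.98
tool_pos: [0.6178, -0.2565, 0.0222]
tool_rot: [2.869, 1.276, 0.002]
contact_force: [0.7, -0.3, -2.0]
opening: 0.0447
grip_force: 72.0
```

Call:
drive_tool(
  steps=[
    {"translation": [0,0,0.05],"angular": [0,0,0],"gripper": 0.45},
    {"translation": [0,0,0],"angular": [0,0,0],"gripper": 0.45},
  ],
)

```text
t: 27.22
tool_pos: [0.6172, -0.2561, 0.019]
tool_rot: [2.871, 1.276, 0.0]
contact_force: [-0.6, 0.7, -2.1]
opening: 0.0442
grip_force: 72.0
```

Call:
drive_tool(
  steps=[
    {"translation": [0,0,0.06],"angular": [0,0,0],"gripper": 0.45},
    {"translation": [0,0,0],"angular": [0,0,0],"gripper": 0.45},
  ],
)

```text
t: 27.48
tool_pos: [0.6169, -0.256, 0.0161]
tool_rot: [-2.87, -1.276, 0.001]
contact_force: [-0.1, -0.3, -1.4]
opening: 0.0445
grip_force: 72.0
```

Call:
drive_tool(
  steps=[
    {"translation": [0,0,0.04],"angular": [0,0,0],"gripper": 0.45},
    {"translation": [0,0,0],"angular": [0,0,0],"gripper": 0.45},
  ],
)

```text
t: 27.72
tool_pos: [0.617, -0.256, 0.0146]
tool_rot: [-2.87, -1.276, 0.0]
contact_force: [0.3, -0.3, -1.9]
opening: 0.0445
grip_force: 72.0
```

Call:
drive_tool(
  steps=[
    {"translation": [0,0,0.03],"angular": [0,0,0],"gripper": 0.45},
    {"translation": [0,0,0],"angular": [0,0,0],"gripper": 0.45},
  ],
)

```text
t: 27.98
tool_pos: [0.6171, -0.2561, 0.0136]
tool_rot: [-2.871, -1.276, 0.0]
contact_force: [0.7, 0.3, -2.9]
opening: 0.0446
grip_force: 72.0
```

Call:
drive_tool(
  steps=[
    {"translation": [0,0,0.03],"angular": [0,0,0],"gripper": 0.45},
    {"translation": [0,0,0],"angular": [0,0,0],"gripper": 0.45},
  ],
)

```text
t: 28.22
tool_pos: [0.6172, -0.2562, 0.0135]
tool_rot: [-2.87, -1.276, 0.0]
contact_force: [-4.0, 1.6, 4.8]
opening: 0.0444
grip_force: 72.8
```

Call:
drive_tool(
  steps=[
    {"translation": [0,0,0.02],"angular": [0,0,0],"gripper": 0.45},
    {"translation": [0,0,0],"angular": [0,0,0],"gripper": 0.45},
  ],
)

```text
t: 28.48
tool_pos: [0.6172, -0.2562, 0.0134]
tool_rot: [-2.87, -1.276, 0.001]
contact_force: [-5.2, 2.4, 9.2]
opening: 0.044
grip_force: 73.3
```

The floor is reached as predicted. I release, rise, and then measure the bare pedal from the top camera before returning.

Call:
drive_tool(
  steps=[
    {"translation": [0,0,-0.04],"angular": [0,0,0],"gripper": 0.52},
    {"translation": [0,0,0],"angular": [0,0,0],"gripper": 0.6},
    {"translation": [0,0,0],"angular": [0,0,0],"gripper": 0.65},
    {"translation": [0,0,-0.3],"angular": [0,0,0],"gripper": 0.65},
    {"translation": [0,0,-0.9],"angular": [0,0,0],"gripper": 0.7},
    {"translation": [0,0,-1],"angular": [0,0,0],"gripper": 1},
    {"translation": [0,0,-1],"angular": [0,0,0],"gripper": 1},
    {"translation": [0,0,-1],"angular": [0,0,0],"gripper": 1},
  ],
)

```text
t: 29.48
tool_pos: [0.6173, -0.2562, 0.1838]
tool_rot: [2.87, 1.276, 0.001]
contact_force: [-0.1, 0.1, 0.2]
opening: 0.0852
grip_force: 0.0
```

Run:
```python
from h import *
d=grab('top'); np.savez("top2.npz",**d); W=cloud(d)
Z=W[...,2]; box=(abs(W[...,0]-.4)<.09)&(abs(W[...,1]+.185)<.09)
m=(box&(Z>.017)&(Z<.032)).astype(np.uint8)
m=cv2.morphologyEx(m,cv2.MORPH_CLOSE,np.ones((3,3)))
n,l,st,ce=cv2.connectedComponentsWithStats(m); i=1+np.argmax(st[1:,4]); print(n,st[i],ce[i])
k=(l==i).astype(np.uint8); k=cv2.morphologyEx(k,cv2.MORPH_OPEN,np.ones((13,13)))
v,u=np.nonzero(k); Q=np.array([ray(d,a,b,.024)[:2] for a,b in zip(u,v)]).astype(np.float32)
print("rect",cv2.minAreaRect(Q),"mean",Q.mean(0),"topz",np.nanmedian(Z[k>0]))
hsv=cv2.cvtColor(d["color"],cv2.COLOR_RGB2GRAY); 
dk=((hsv<95)&box).astype(np.uint8); v,u=np.nonzero(dk); print(len(u))
e=grab('side'); V=cloud(e); T=V[(abs(V[...,0]-.4)<.08)&(abs(V[...,1]+.185)<.08)&(abs(V[...,2]-.025)<.003)]
print("side rect",cv2.minAreaRect(T[:,:2].astype(np.float32)),T.mean(0))
F=V[(abs(V[...,0]-.617)<.035)&(abs(V[...,1]+.256)<.035)&(V[...,2]>.012)&(V[...,2]<.035)]
print("fw",len(F),cv2.minEnclosingCircle(F[:,:2].astype(np.float32)),np.percentile(F[:,2],[50,95]))
plan(.399,-.188,.12,-42)
```

```text
Traceback (most recent call last):
ValueError: attempt to get argmax of an empty sequence
```

The arm blocks the top view there, so I use the side view.

Run:
```python
from h import *
e=grab('side'); np.savez("s10.npz",**e); V=cloud(e)
box=(abs(V[...,0]-.4)<.08)&(abs(V[...,1]+.185)<.08)&(V[...,2]>.019)&(V[...,2]<.031)
k=cv2.morphologyEx(box.astype(np.uint8),cv2.MORPH_OPEN,np.ones((9,9)))
v,u=np.nonzero(k); print(len(u),np.median(V[k>0][:,2]))
Q=np.array([ray(e,a,b,.024)[:2] for a,b in zip(u,v)]).astype(np.float32)
print("side rect",cv2.minAreaRect(Q),Q.mean(0))
F=V[(abs(V[...,0]-.617)<.035)&(abs(V[...,1]+.256)<.035)&(V[...,2]>.012)&(V[...,2]<.035)]
print("fw",len(F),cv2.minEnclosingCircle(F[:,:2].astype(np.float32)),np.percentile(F[:,2],[50,95]))
plan(.399,-.188,.12,-42)
```

```text
return _methods._mean(a, axis=axis, dtype=dtype,
  ret = ret.dtype.type(ret / rcount)
Traceback (most recent call last):
cv2.error: OpenCV(4.12.0) /io/opencv/modules/imgproc/src/convhull.cpp:143: error: (-215:Assertion failed) total >= 0 && (depth == CV_32F || depth == CV_32S) in function 'convexHull'
```

Call:
drive_tool(
  steps=[
    {"translation": [-0.4,-0.86,0],"angular": [0,0,0],"gripper": 1},
    {"translation": [-0.4,-0.86,0],"angular": [0,0,0],"gripper": 1},
    {"translation": [-0.4,-0.86,0],"angular": [0,0,0],"gripper": 1},
    {"translation": [-0.4,-0.86,0],"angular": [0,0,0],"gripper": 1},
    {"translation": [-0.4,-0.86,0],"angular": [0,0,0],"gripper": 1},
    {"translation": [-0.4,-0.8,0],"angular": [0,0,0],"gripper": 1},
    {"translation": [0,0,0],"angular": [0,0,0],"gripper": 1},
  ],
)

```text
t: 30.45
tool_pos: [0.4, -0.1902, 0.1808]
tool_rot: [2.871, 1.275, 0.0]
contact_force: [0.2, -0.3, 1.5]
opening: 0.0852
grip_force: 0.0
```

Run:
```python
from h import *
e=grab('side'); np.savez("s10.npz",**e); V=cloud(e)
box=(abs(V[...,0]-.4)<.08)&(abs(V[...,1]+.185)<.08)&(V[...,2]>.019)&(V[...,2]<.031)
k=cv2.morphologyEx(box.astype(np.uint8),cv2.MORPH_OPEN,np.ones((9,9)))
v,u=np.nonzero(k); print(len(u),box.sum())
if len(u):
    Q=np.array([ray(e,a,b,.024)[:2] for a,b in zip(u,v)]).astype(np.float32)
    print("side rect",cv2.minAreaRect(Q),Q.mean(0),np.median(V[k>0][:,2]))
F=V[(abs(V[...,0]-.617)<.035)&(abs(V[...,1]+.256)<.035)&(V[...,2]>.012)&(V[...,2]<.035)]
if len(F): print("fw",len(F),cv2.minEnclosingCircle(F[:,:2].astype(np.float32)),np.percentile(F[:,2],[50,95]))
plan(.399,-.188,.12,-42)
save(e,"s10.png",(190,80,390,280),3)
```

```text
0 754
fw 347 ((0.6164961457252502, -0.2566673755645752), 0.028859302401542664) [0.02240327 0.02482933]
t30.5 pos [ 0.4011 -0.1907  0.1813] yang -42.1 tilt [ 0.001 -0.001 -1.   ] q [-0.61 -0.37  2.07  0.    1.44  0.12] open 0.0851 grip 0.0 F [0.6 0.1 0.2]
 shift (units of 4cm, in current tool axes) [ 0.014 -0.085  1.533]
 wz total (units) -0.011 then shift [ 0.015 -0.085  1.533]
```

View pics/s10.png

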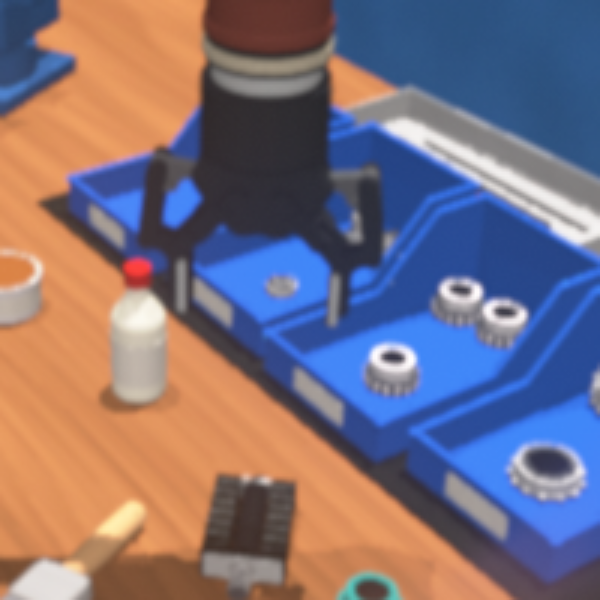

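The bearing, cup and freewheel lie flat at (282,285), (392,370) and (546,470). The pedal's top corners are at (217,476), (296,485), (284,556) and (203,547).

Run:
```python
from h import *
e=dict(np.load("s10.npz")); V=cloud(e)
K=np.array([ray(e,a/3+190-.33,b/3+80-.33,.024)[:2] for a,b in((217,476),(296,485),(284,556),(203,547))])
print(K.round(4).tolist(),"ctr",K.mean(0).round(4),"sides",np.linalg.norm(K-np.roll(K,-1,0),axis=1).round(4))
a=K[2]+K[3]-K[0]-K[1]; print("axis",np.degrees(np.arctan2(a[1],a[0])))
k=(abs(V[...,0]-.4)<.055)&(abs(V[...,1]+.188)<.055)&(V[...,2]>.021)&(V[...,2]<.030)
T=V[k][:,:2].astype(np.float32); print(k.sum(),"rect",cv2.minAreaRect(T))
for q in (np.percentile,): 
    for ang in (-42,-45,-39):
        c=np.array([np.cos(np.radians(ang)),np.sin(np.radians(ang))]); s=T@c; p=T@np.array([-c[1],c[0]])
        lo,hi=np.percentile(s,[1,99]); l2,h2=np.percentile(p,[1,99]); print(ang,"width",hi-lo,"len",h2-l2,"ctr",(c*(lo+hi)/2+np.array([-c[1],c[0]])*(l2+h2)/2).round(4))
```

```text
[[0.4052, -0.1394], [0.4472, -0.1779], [0.3968, -0.2332], [0.356, -0.1967]] ctr [ 0.4013 -0.1868] sides [0.0569 0.0748 0.0548 0.0756]
axis -131.48080020087673
597 rect ((0.39298388361930847, -0.19592854380607605), (0.11150547862052917, 0.058306775987148285), 48.476295471191406)
-42 width 0.05715439192086991 len 0.08601828961407493 ctr [ 0.3997 -0.1887]
-45 width 0.058580808795192174 len 0.0863077157880175 ctr [ 0.3996 -0.1886]
-39 width 0.05830198359505273 len 0.0868216561729076 ctr [ 0.3993 -0.189 ]
```

The width is 57 mm at -42°, centred at about (0.400,-0.1885), which agrees with the present yaw. I descend with the gripper fully open.

Call:
drive_tool(
  steps=[
    {"translation": [0.02,-0.06,0.6],"angular": [0,0,0],"gripper": 1},
    {"translation": [0,0,0.9],"angular": [0,0,0],"gripper": 1},
    {"translation": [0,0,0.9],"angular": [0,0,0],"gripper": 1},
    {"translation": [0,0,0.9],"angular": [0,0,0],"gripper": 1},
    {"translation": [0,0,0.6],"angular": [0,0,0],"gripper": 1},
    {"translation": [0,0,0.4],"angular": [0,0,0],"gripper": 1},
    {"translation": [0,0,0.1],"angular": [0,0,0],"gripper": 1},
    {"translation": [0,0,0],"angular": [0,0,0],"gripper": 1},
  ],
)

```text
t: 31.5
tool_pos: [0.4008, -0.1889, 0.0058]
tool_rot: [2.87, 1.276, 0.001]
contact_force: [-0.5, -0.5, -0.4]
opening: 0.0851
grip_force: 0.0
```

Call:
drive_tool(
  steps=[
    {"translation": [0,0,0],"angular": [0,0,0],"gripper": 0.85},
    {"translation": [0,0,0],"angular": [0,0,0],"gripper": 0.72},
    {"translation": [0,0,0],"angular": [0,0,0],"gripper": 0.6},
    {"translation": [0,0,0],"angular": [0,0,0],"gripper": 0.58},
    {"translation": [0,0,0],"angular": [0,0,0],"gripper": 0.58},
    {"translation": [0,0,0],"angular": [0,0,0],"gripper": 0.58},
  ],
  force=70,
)

```text
t: 32.25
tool_pos: [0.401, -0.1891, 0.0066]
tool_rot: [2.869, 1.276, 0.001]
contact_force: [-1.1, 0.9, 4.6]
opening: 0.0563
grip_force: 75.7
```

The pedal is gripped. I lift and carry it to its bin, then turn it 42° so the spindle lies across the bin.

Call:
drive_tool(
  steps=[
    {"translation": [0,0,-0.1],"angular": [0,0,0],"gripper": 0.58},
    {"translation": [0,0,-0.3],"angular": [0,0,0],"gripper": 0.58},
    {"translation": [0,0,-0.6],"angular": [0,0,0],"gripper": 0.58},
    {"translation": [0,0,-0.9],"angular": [0,0,0],"gripper": 0.58},
    {"translation": [0,0,-1],"angular": [0,0,0],"gripper": 0.58},
    {"translation": [0,0,-1],"angular": [0,0,0],"gripper": 0.58},
    {"translation": [0,0,-0.8],"angular": [0,0,0],"gripper": 0.58},
    {"translation": [0,0,-0.2],"angular": [0,0,0],"gripper": 0.58},
  ],
  force=80,
)

```text
t: 33.25
tool_pos: [0.401, -0.1892, 0.2041]
tool_rot: [2.867, 1.275, 0.004]
contact_force: [-0.1, 0.3, -2.6]
opening: 0.0559
grip_force: 85.3
```

Call:
drive_tool(
  steps=[
    {"translation": [0.5,-0.15,0],"angular": [0,0,0],"gripper": 0.58},
    {"translation": [0.9,-0.28,0],"angular": [0,0,0],"gripper": 0.58},
    {"translation": [1,-0.3,0],"angular": [0,0,0],"gripper": 0.58},
    {"translation": [1,-0.3,0],"angular": [0,0,0],"gripper": 0.58},
    {"translation": [1,-0.3,0],"angular": [0,0,0],"gripper": 0.58},
    {"translation": [1,-0.3,0],"angular": [0,0,0],"gripper": 0.58},
    {"translation": [1,-0.3,0],"angular": [0,0,0],"gripper": 0.58},
    {"translation": [1,-0.3,0],"angular": [0,0,0],"gripper": 0.58},
  ],
)

```text
t: 34.25
tool_pos: [0.5315, 0.0923, 0.1993]
tool_rot: [-2.87, -1.276, 0.005]
contact_force: [-0.0, -0.5, -1.6]
opening: 0.0556
grip_force: 85.3
```

Call:
drive_tool(
  steps=[
    {"translation": [1,-0.3,0],"angular": [0,0,0],"gripper": 0.58},
    {"translation": [1,-0.3,0],"angular": [0,0,0],"gripper": 0.58},
    {"translation": [0.8,-0.25,0],"angular": [0,0,0],"gripper": 0.58},
    {"translation": [0.4,-0.15,0],"angular": [0,0,0],"gripper": 0.58},
    {"translation": [0,0,0],"angular": [0,0,-0.6],"gripper": 0.58},
    {"translation": [0,0,0],"angular": [0,0,-0.9],"gripper": 0.58},
    {"translation": [0,0,0],"angular": [0,0,-0.9],"gripper": 0.58},
    {"translation": [0,0,0],"angular": [0,0,-0.9],"gripper": 0.58},
  ],
)

```text
t: 35.25
tool_pos: [0.5875, 0.2121, 0.2001]
tool_rot: [-2.5, -1.902, 0.003]
contact_force: [-0.5, -0.3, -2.0]
opening: 0.0556
grip_force: 85.2
```

Call:
drive_tool(
  steps=[
    {"translation": [0,0,0],"angular": [0,0,-0.9],"gripper": 0.58},
    {"translation": [0,0,0],"angular": [0,0,-0.7],"gripper": 0.58},
    {"translation": [0,0,0],"angular": [0,0,-0.35],"gripper": 0.58},
    {"translation": [0,0,0],"angular": [0,0,0],"gripper": 0.58},
  ],
)

```text
t: 35.75
tool_pos: [0.5876, 0.2121, 0.2003]
tool_rot: [-2.223, -2.218, 0.003]
contact_force: [0.4, -0.4, -1.7]
opening: 0.0556
grip_force: 85.2
```

Run:
```python
from h import *
plan(.597,.235,.022,0)
e=grab('side'); np.savez("s11.npz",**e); V=cloud(e)
o=ctrl.get_obs()["tool_pos"]
k=(abs(V[...,0]-o[0])<.06)&(abs(V[...,1]-o[1])<.09)&(V[...,2]<o[2]+.022)&(V[...,2]>o[2]-.03)
T=V[k]; print(k.sum(),np.percentile(T,[1,50,99],axis=0).round(4).tolist())
m=T[abs(T[:,1]-o[1])>.02]  # off the fingers: height at the two ends
for s in (-1,1):
    q=m[(s*(m[:,1]-o[1])>.025)&(s*(m[:,1]-o[1])<.045)]
    if len(q): print(s,len(q),np.percentile(q[:,2]-o[2],[2,98]).round(4))
```

```text
t35.8 pos [0.5876 0.2121 0.2003] yang -0.1 tilt [-0.002 -0.001 -1.   ] q [ 0.23  0.07  1.64 -0.    1.43  0.23] open 0.0556 grip 85.2 F [ 0.4 -0.4 -1.7]
 shift (units of 4cm, in current tool axes) [0.575 0.243 4.456]
 wz total (units) -0.015 then shift [0.575 0.244 4.456]
515 [[0.5441, 0.1463, 0.1955], [0.5804, 0.1922, 0.214], [0.6216, 0.2543, 0.2214]]
-1 176 [-0.0043  0.019 ]
1 57 [-0.0043  0.019 ]
```

The pedal hangs level with the spindle toward -y. I shift and lower.

Call:
drive_tool(
  steps=[
    {"translation": [0.4,0.17,0.2],"angular": [0,0,0],"gripper": 0.58},
    {"translation": [0.18,0.07,0.6],"angular": [0,0,0],"gripper": 0.58},
    {"translation": [0,0,0.9],"angular": [0,0,0],"gripper": 0.58},
    {"translation": [0,0,0.9],"angular": [0,0,0],"gripper": 0.58},
    {"translation": [0,0,0.8],"angular": [0,0,0],"gripper": 0.58},
    {"translation": [0,0,0.6],"angular": [0,0,0],"gripper": 0.58},
    {"translation": [0,0,0.3],"angular": [0,0,0],"gripper": 0.58},
    {"translation": [0,0,0],"angular": [0,0,0],"gripper": 0.58},
  ],
)

```text
t: 36.8
tool_pos: [0.5972, 0.2362, 0.0281]
tool_rot: [-2.222, -2.22, 0.003]
contact_force: [0.0, 0.3, -1.1]
opening: 0.0559
grip_force: 85.2
```

Call:
drive_tool(
  steps=[
    {"translation": [0,0,0.1],"angular": [0,0,0],"gripper": 0.58},
    {"translation": [0,0,0],"angular": [0,0,0],"gripper": 0.58},
  ],
)

```text
t: 37.05
tool_pos: [0.5985, 0.2362, 0.0262]
tool_rot: [2.222, 2.22, 0.002]
contact_force: [-0.0, 0.4, -2.2]
opening: 0.0559
grip_force: 85.2
```

Call:
drive_tool(
  steps=[
    {"translation": [0,0,0.1],"angular": [0,0,0],"gripper": 0.58},
    {"translation": [0,0,0.06],"angular": [0,0,0],"gripper": 0.58},
    {"translation": [0,0,0],"angular": [0,0,0],"gripper": 0.58},
  ],
)

```text
t: 37.42
tool_pos: [0.5975, 0.2359, 0.0185]
tool_rot: [-2.222, -2.22, 0.001]
contact_force: [-0.2, 0.3, -1.7]
opening: 0.0557
grip_force: 85.2
```

Call:
drive_tool(
  steps=[
    {"translation": [0,0,0.06],"angular": [0,0,0],"gripper": 0.58},
    {"translation": [0,0,0],"angular": [0,0,0],"gripper": 0.58},
  ],
)

```text
t: 37.67
tool_pos: [0.5976, 0.236, 0.0162]
tool_rot: [-2.222, -2.22, 0.001]
contact_force: [0.0, -0.5, -2.4]
opening: 0.056
grip_force: 85.2
```

Call:
drive_tool(
  steps=[
    {"translation": [0,0,0.04],"angular": [0,0,0],"gripper": 0.58},
    {"translation": [0,0,0],"angular": [0,0,0],"gripper": 0.58},
  ],
)

```text
t: 37.92
tool_pos: [0.5977, 0.236, 0.0147]
tool_rot: [-2.222, -2.22, 0.001]
contact_force: [0.6, -0.2, -2.0]
opening: 0.0559
grip_force: 85.2
```

Call:
drive_tool(
  steps=[
    {"translation": [0,0,0.03],"angular": [0,0,0],"gripper": 0.58},
    {"translation": [0,0,0],"angular": [0,0,0],"gripper": 0.58},
  ],
)

```text
t: 38.17
tool_pos: [0.5979, 0.236, 0.0137]
tool_rot: [2.222, 2.22, 0.0]
contact_force: [0.5, 0.4, -2.0]
opening: 0.0561
grip_force: 85.2
```

Call:
drive_tool(
  steps=[
    {"translation": [0,0,0.02],"angular": [0,0,0],"gripper": 0.58},
    {"translation": [0,0,0],"angular": [0,0,0],"gripper": 0.58},
  ],
)

```text
t: 38.42
tool_pos: [0.5979, 0.236, 0.0137]
tool_rot: [2.222, 2.22, -0.0]
contact_force: [-3.8, -1.4, 4.8]
opening: 0.056
grip_force: 86.0
```

Floor contact. I release, rise and check everything numerically.

Call:
drive_tool(
  steps=[
    {"translation": [0,0,0],"angular": [0,0,0],"gripper": 0.72},
    {"translation": [0,0,0],"angular": [0,0,0],"gripper": 0.8},
    {"translation": [0,0,0],"angular": [0,0,0],"gripper": 0.82},
    {"translation": [0,0,-0.2],"angular": [0,0,0],"gripper": 0.82},
    {"translation": [0,0,-0.8],"angular": [0,0,0],"gripper": 0.82},
    {"translation": [0,0,-1],"angular": [0,0,0],"gripper": 0.82},
    {"translation": [0,0,-1],"angular": [0,0,0],"gripper": 0.82},
    {"translation": [0,0,-1],"angular": [0,0,0],"gripper": 0.82},
  ],
)

```text
t: 39.42
tool_pos: [0.5978, 0.236, 0.1749]
tool_rot: [2.222, 2.22, 0.001]
contact_force: [-0.1, 0.1, -0.4]
opening: 0.0702
grip_force: 0.0
```

Call:
drive_tool(
  steps=[
    {"translation": [0,0,-0.8],"angular": [0,0,0],"gripper": 0.82},
    {"translation": [0,0,-0.2],"angular": [0,0,0],"gripper": 0.82},
    {"translation": [0,0,0],"angular": [0,0,0],"gripper": 0.82},
    {"translation": [0,0,0],"angular": [0,0,0],"gripper": 0.82},
  ],
)

```text
t: 39.92
tool_pos: [0.5968, 0.2357, 0.2105]
tool_rot: [-2.221, -2.219, 0.005]
contact_force: [1.0, 0.7, 0.1]
opening: 0.0701
grip_force: 0.0
```

Run:
```python
from h import *
plan(.6,.235,.2)
e=grab('side'); V=cloud(e)
for n,x,y,r,z0,z1 in(("pedal",.598,.236,.07,.018,.045),("bearing",.607,.063,.025,.0105,.03),("cup",.601,-.097,.03,.012,.045),("fw",.617,-.256,.035,.012,.035),("tin",.394,.183,.05,.02,.06),("oil",.428,.012,.04,.02,.14),("old stack",.4,-.188,.04,.01,.1)):
    T=V[(abs(V[...,0]-x)<r)&(abs(V[...,1]-y)<r)&(V[...,2]>z0)&(V[...,2]<z1)]
    if len(T): print(n,len(T),np.percentile(T,[2,50,98],axis=0).round(4).tolist())
    else: print(n,0)
```

```text
t39.9 pos [0.5968 0.2357 0.2105] yang -0.1 tilt [-0.003 -0.001 -1.   ] q [ 0.26  0.11  1.59 -0.    1.45  0.26] open 0.0701 grip 0.0 F [1.  0.7 0.1]
 shift (units of 4cm, in current tool axes) [-0.018  0.081  0.263]
pedal 686 [[0.5389, 0.1902, 0.0189], [0.5938, 0.2635, 0.0302], [0.6623, 0.2975, 0.043]]
bearing 63 [[0.5926, 0.0461, 0.0106], [0.6036, 0.0579, 0.0156], [0.6177, 0.0752, 0.019]]
cup 229 [[0.5792, -0.1206, 0.013], [0.5936, -0.1067, 0.0245], [0.616, -0.0836, 0.0325]]
fw 347 [[0.5926, -0.2803, 0.0124], [0.6112, -0.2602, 0.0226], [0.6382, -0.2344, 0.0257]]
tin 381 [[0.3621, 0.1466, 0.0209], [0.3892, 0.1707, 0.0342], [0.422, 0.2093, 0.0371]]
oil 615 [[0.4061, -0.0139, 0.0213], [0.421, -0.0034, 0.0658], [0.4437, 0.0158, 0.1159]]
old stack 0
```

```bash
python3 -c "
from h import *
print(ctrl.finish_job())"
```

```text
the job is handed in; nothing more can be done
None
```

The bearing, cup, freewheel and pedal were each set down flat at the front of their own bins, in that order, with the tin and oil bottle left standing where they were; the job is handed in, and no verdict came back.

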